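# Tighten a filter cover in cross order with a fork key

## Task

Bolt down the cover of the round filter housing with the fork key that stands on the rubber-topped block: tighten the four flat-bladed screws clockwise in two passes, every screw about half-way (blade at 45 degrees to where it points at the centre) in the first pass and only then each one fully tight to its stop in the second, and in both passes take a screw, then the one straight across from it, then the other two. Keep the fingers off the housing and its screws and do not disturb the things around; finally stand the key upright back in the middle of its block and let go.

Things in the scene. Friction and masses are not known exactly. Their poses are not given: they have to be found in the camera images.
- housing: Round filter housing, fixed: aluminium body, foot flange 128 mm across, a capped inlet stub on its own -x side (72 mm from the centre, 20 mm up). Origin: centre of the underside, z up. The four screws stand on its cover 40 mm from the centre: screw_1 on the +x, screw_2 on the +y, screw_3 on the -x, screw_4 on the -y side; so 1 is across from 3, and 2 from 4.
- cover_top (a point): Centre of the housing's grey round cover (116 mm in diameter) in the plane of its top face, 46 mm above the worktop. A round boss 26 mm wide rises 6 mm here. Axes as the housing.
- screw_1 (a joint): How far this screw is turned, rad, clockwise seen from above. At 0 its blade points at the cover's centre (radial), at 0.785 it is half-way, 45 degrees to that; at 1.571 it is square to the radius and meets a hard stop: fully tight. Starts between 0 and 0.15. Friction about 0.1 N m; it stays where it is left.
- screw_2 (a joint): How far this screw is turned, rad, clockwise seen from above. At 0 its blade points at the cover's centre (radial), at 0.785 it is half-way, 45 degrees to that; at 1.571 it is square to the radius and meets a hard stop: fully tight. Starts between 0 and 0.15. Friction about 0.1 N m; it stays where it is left.
- screw_3 (a joint): How far this screw is turned, rad, clockwise seen from above. At 0 its blade points at the cover's centre (radial), at 0.785 it is half-way, 45 degrees to that; at 1.571 it is square to the radius and meets a hard stop: fully tight. Starts between 0 and 0.15. Friction about 0.1 N m; it stays where it is left.
- screw_4 (a joint): How far this screw is turned, rad, clockwise seen from above. At 0 its blade points at the cover's centre (radial), at 0.785 it is half-way, 45 degrees to that; at 1.571 it is square to the radius and meets a hard stop: fully tight. Starts between 0 and 0.15. Friction about 0.1 N m; it stays where it is left.
- screw_1_head (a point): Middle of the top edge of screw_1's steel head, 62 mm above the worktop: a round collar 20 mm wide and 5 mm high on the cover with an upright flat blade on it, 24 mm long, 4 mm thick, 11 mm high. It turns with the screw: x along the blade (away from the cover's centre at joint 0), z up.
- screw_2_head (a point): Middle of the top edge of screw_2's steel head, 62 mm above the worktop: a round collar 20 mm wide and 5 mm high on the cover with an upright flat blade on it, 24 mm long, 4 mm thick, 11 mm high. It turns with the screw: x along the blade (away from the cover's centre at joint 0), z up.
- screw_3_head (a point): Middle of the top edge of screw_3's steel head, 62 mm above the worktop: a round collar 20 mm wide and 5 mm high on the cover with an upright flat blade on it, 24 mm long, 4 mm thick, 11 mm high. It turns with the screw: x along the blade (away from the cover's centre at joint 0), z up.
- screw_4_head (a point): Middle of the top edge of screw_4's steel head, 62 mm above the worktop: a round collar 20 mm wide and 5 mm high on the cover with an upright flat blade on it, 24 mm long, 4 mm thick, 11 mm high. It turns with the screw: x along the blade (away from the cover's centre at joint 0), z up.
- fork_key: Loose key, 0.13 kg, 86 mm tall, standing upright on the stand. Its steel foot is a fork of two jaws 28 mm long (along x), 16 mm high, 30 mm wide over both, with an open-ended slot between them, 9 mm wide, 15 mm deep, its mouth flared to about 14 mm, that drops over a blade. Origin: middle of the foot's underside; z up the key, x along the slot. Fully lowered on a screw the foot is 51 mm above the worktop.
- fork_key_grip (a point): Middle of the key's flat black handle, 65 mm above its foot: 40 mm wide along x (as the slot), 16 mm thick along y with flat faces to grip, from 44 to 86 mm above the foot; below it a round shank 16 mm wide. Axes as the key. The slot is 5 mm wider than the blade, so the key turns about 0.2 rad before the blade follows.
- key_stand: Square stand for the key, fixed on the worktop: an aluminium block 74 x 74 mm with a flat black rubber top, 68 x 68 mm. Origin: centre of its underside; its top is 30 mm higher.
- loupe: Bystander: black loupe, 37 mm wide and 40 mm high, standing loose on the worktop. Origin: centre of its underside.
- screw_tray: Bystander: black tray of small screws, 62 x 95 x 15 mm, loose on the worktop. Origin: centre of its underside.
- bearing: Bystander: ball bearing, 26 mm wide and 8 mm high, lying loose on the worktop. Origin: centre of its underside.
Things that resemble listed ones, but are neither listed nor needed, are in the scene too. Of the things like the fork_key, leave any that is pink; of the rest the smaller one is meant.

How it is judged:
By the outcome, as a careful person would: the job done as asked, in the order asked, and still so for the second after the job is handed in, with the robot touching nothing.
It also fails if it takes over 72 s, if anything falls off the work surface, if the arm or the gripper's body presses on something with over 40 N, if the wrist force passes 120 N, or if a joint passes its speed limit or range.

## Robot

A 7-joint arm with a two-finger parallel gripper is mounted at the origin on a cart in front of the work surface, level with it; the furniture and walls round the work are solid. World frame = base frame: x ahead of the robot, y to its left, z up, the work surface at z = 0. Lengths are in m, angles in degrees, forces in N, time in s.
With the tool pointing down it reaches from about 0.4 to 0.875 m from the base axis. Payload 6.5 kg.
Tool frame: the origin (TCP) lies where the fingers leave the gripper's body, on its centre line; the fingertips stand 73 mm ahead of it and the grasp point (between the pads) lies 54 mm ahead of it; z points along the fingers, y is the direction in which the jaws open and shut (so a half turn about z gives the same grasp; the last joint's range is limited). The gripper opens to 85 mm and grips with 20 to 120 N. Pads are 22 mm wide; open, the fingers measure 114 mm over their backs; the gripper's body (76 mm by 85 mm) begins 54 mm behind the grasp point. The pads swing forward as they close: fully open they stand 13 mm farther back than shut.
Start: joints at [64.618, 30.733, -0.252, 88.115, 0.149, 61.152, -4.079], TCP at [0.239, -0.604, 0.304] pointing down, gripper open.
Joint ranges: [-154.64, 154.64], [-21.42, 123.67], [-72.66, 72.17], [13.99, 137.28], [-74.86, 254.86], [10.95, 109.41], [-158.01, 158.01]. Speed limits (degrees/s): [136.94, 136.94, 180, 180, 180, 180, 180].

## Interface

Orientations are given as [roll, pitch, yaw] about the fixed x, y, z axes, in that order (R = Rz(yaw) Ry(pitch) Rx(roll)).
In Python, from cell import robot gives the robot as it stands.
- The arm moves only by the tool drive_tool, never from a script. Its argument "plan" is a list of rows, each an object of numbers: "dx", "dy", "dz": the shift along the tool's x, y, z in m; "roll": the turn about the tool's z in degrees; "claw": the finger opening in m, from 0 to 0.0854. In form: [{"dx": .., "dy": .., "dz": .., "roll": .., "claw": ..}, ...]. A call has 1 to 20 rows; each row is the pose to reach, as a shift and turn from the pose commanded when the call began, along the tool's axes at that moment; what a row does not reach only later rows make up. A row lasts 1/8 s, in which the tool goes at most 62.5 mm and 10.7 degrees, less where a joint would pass 70% of its speed; a pose out of reach is approached as far as the arm can. A call with a gripper value outside its range is refused whole. The fingers move at their own pace and stop on an object; "squeeze" is the grip in N (left out, the last holds). Time passes only in rows, so rows that repeat a pose let the fingers close. It gives the time, the measured TCP pose, the force and the opening at its end, in the units of the state.
- robot.state(): the state, without advancing time (a new reading comes with each control period).
- robot.capture(name): name is "side" or "top"; returns a dict with "pixels" (384x512x3 uint8, red, green, blue), "K" (3x3 intrinsics, pixels), "distortion" ([k1, k2, p1, p2, k3] as OpenCV has them; the pictures are not rectified), "pose" (4x4, takes a point from camera to world coordinates). Camera axes: x right, y down, z forward; pixel columns grow to the right and rows downward; lengths in m; the calibration is good to about 2 mm. A picture is of the moment at which its call begins. There is no depth.
- robot.finish_job(): hands the job in, once; it reports no verdict.
The state is a dict: "time": time; "q": joint angles; "qd": joint speeds; "joint_efforts": joint torques, N m; "tool_pos": TCP position; "tcp_rot": TCP orientation; "contact_force": force on the tool from outside, world axes, zero at the start; "torque": the same for the moment, N m; "width": finger opening in m.
Only numpy, scipy, OpenCV 4.12 (cv2) and the standard library are available. Lean on these libraries where they do the work, as an engineer would, in place of code of your own. Each camera call takes 0.05 s, during which the arm holds its last target.

## Working session

There is one attempt and no reset: what is moved stays moved. The work goes in short steps, Python scripts to look and compute and a tool call to move; the robot and the scene stay as the last step left them, time stands still between calls to the robot, and variables do not carry over. Pictures are saved under pics/ and viewed, and the job is handed in when it is done.

Besides the shell and the picture viewer there is one more tool, called after "Emit:" by a JSON object that holds its "name" and its "arguments". drive_tool: Moves the arm, as the interface text tells. Its arguments: {"type":"object","properties":{"plan":{"type":"array","items":{"type":"object","properties":{"dx":{"type":"number"},"dy":{"type":"number"},"dz":{"type":"number"},"roll":{"type":"number"},"claw":{"type":"number"}}}},"squeeze":{"type":"number"}},"required":["plan"]}

```bash
ls; mkdir -p pics; python3 - <<'E'
from cell import robot
import cv2,pickle
print(robot.state())
for n in("side","top"):
    c=robot.capture(n); pickle.dump(c,open(f"pics/{n}0.pkl","wb"))
    cv2.imwrite(f"pics/{n}0.png",cv2.resize(c["pixels"][:,:,::-1],(800,600),interpolation=cv2.INTER_CUBIC))
    print(c["K"],c["distortion"],c["pose"])
E
```

```text
pics
{'time': 0.0, 'q': array([64.62090151, 30.77816476, -0.25397896, 88.16950177,  0.14750885,
       61.15047116, -4.07754576]), 'qd': array([ 0.0628153 , -0.05944657, -0.06133372, -0.10496105,  0.06323947,
       -0.04877596,  0.03095057]), 'joint_efforts': array([ 1.82405042e-04, -5.83409107e+01,  1.04885515e+00, -2.59099907e+01,
        1.24457965e-02,  9.46244400e-03, -7.99469291e-06]), 'tool_pos': array([ 0.23894889, -0.60395873,  0.30301361]), 'tcp_rot': array([-1.79902376e+02,  6.07221167e-03,  2.15911615e+01]), 'contact_force': array([-0.19575772,  0.02290252, -0.04492932]), 'torque': array([ 0.00098459, -0.0288848 , -0.00206156]), 'width': 0.08552629959131089}
[[441.33964266   0.         259.69991328]
 [  0.         441.33964266 186.02306298]
 [  0.           0.           1.        ]] [0.04111224 0.         0.         0.         0.        ] [[-0.97823875 -0.10555208  0.17862729  0.37709144]
 [-0.20746075  0.51004414 -0.83475446  1.21975818]
 [-0.00299774 -0.85364731 -0.52084286  0.73482674]
 [ 0.          0.          0.          1.        ]]
[[364.95478589   0.         253.1595421 ]
 [  0.         364.95478589 191.27499983]
 [  0.           0.           1.        ]] [0.0361123 0.        0.        0.        0.       ] [[ 6.95800954e-04 -9.85470717e-01  1.69843992e-01  4.18773802e-01]
 [-9.99563338e-01  4.33191178e-03  2.92295846e-02  1.54570428e-01]
 [-2.95406489e-02 -1.69790165e-01 -9.85037385e-01  1.03023009e+00]
 [ 0.00000000e+00  0.00000000e+00  0.00000000e+00  1.00000000e+00]]
```

View pics/side0.png

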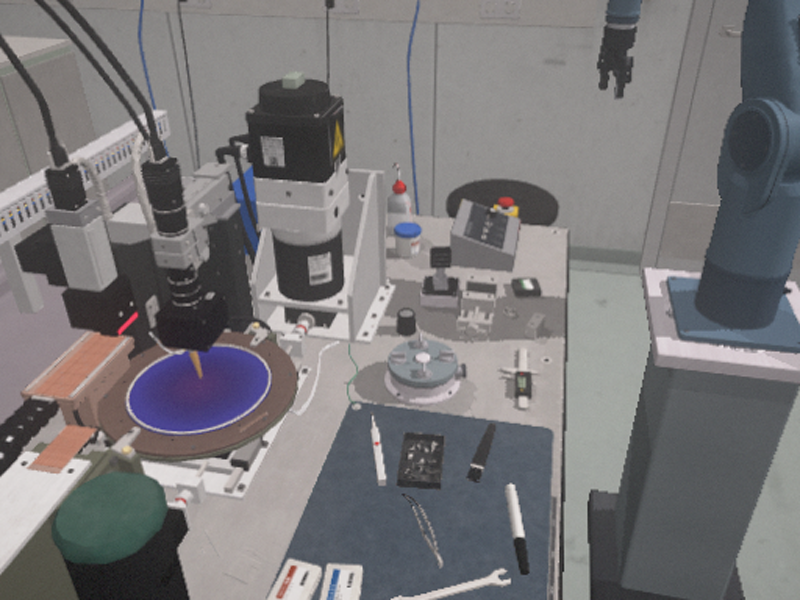

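View pics/top0.png

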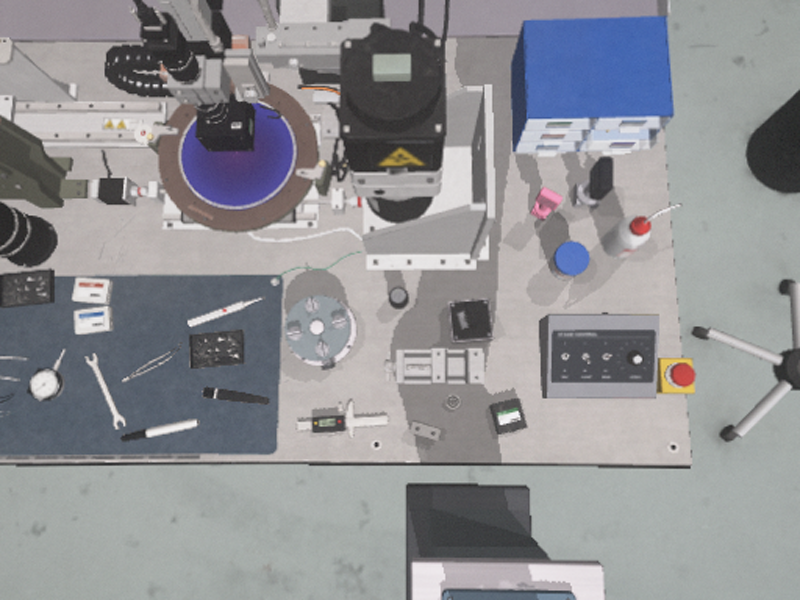

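The side view shows the housing near (423,370) and a black key on a block near (440,275). In the top view the housing is near (318,328), the block with the key near (470,320), a pink key near (546,203) and another black one near (600,180). I'll enlarge these.

```bash
python3 - <<'E'
import cv2,pickle,numpy as np
t=pickle.load(open("pics/top0.pkl","rb"))["pixels"][:,:,::-1]
s=pickle.load(open("pics/side0.pkl","rb"))["pixels"][:,:,::-1]
def crop(i,x0,y0,x1,y1,n):cv2.imwrite(n,cv2.resize(i[y0:y1,x0:x1],(800,600),interpolation=cv2.INTER_CUBIC))
crop(t,172,176,252,236,"pics/t_h.png")      # x10
crop(t,270,90,430,210+0,"pics/t_k.png") # x5
crop(t,270,180,350,240,"pics/t_k2.png") # x10
crop(s,230,110,390,230,"pics/s_k.png") # x5
crop(s,230,200,310,260,"pics/s_h.png") # x10
E
```

```text
(no output)
```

View pics/t_h.png

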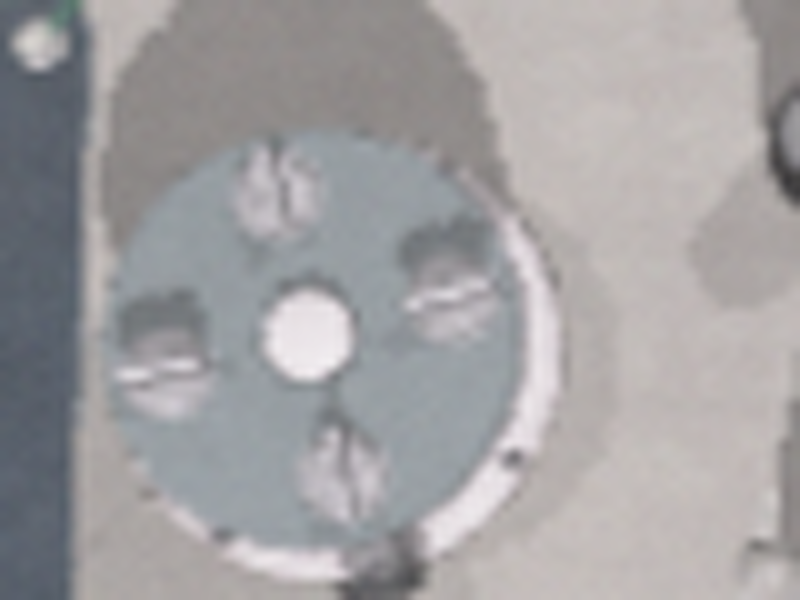

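View pics/t_k.png

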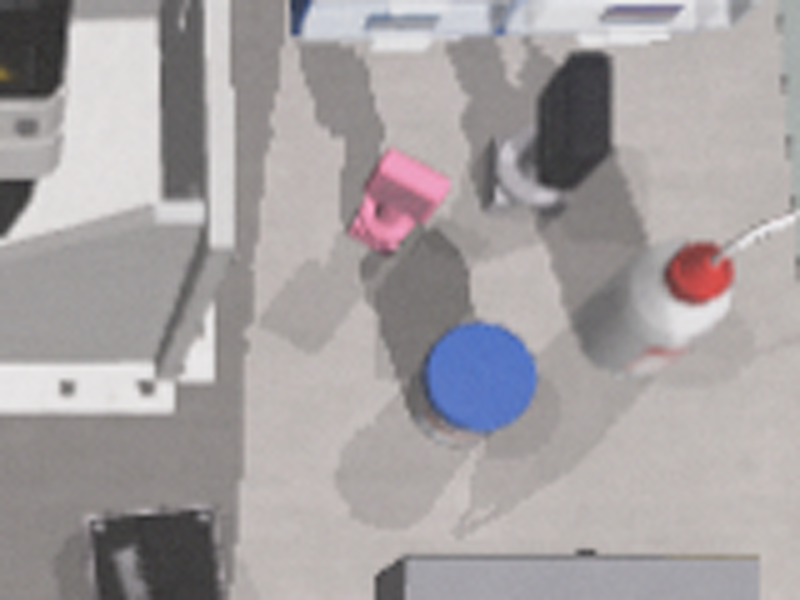

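View pics/t_k2.png

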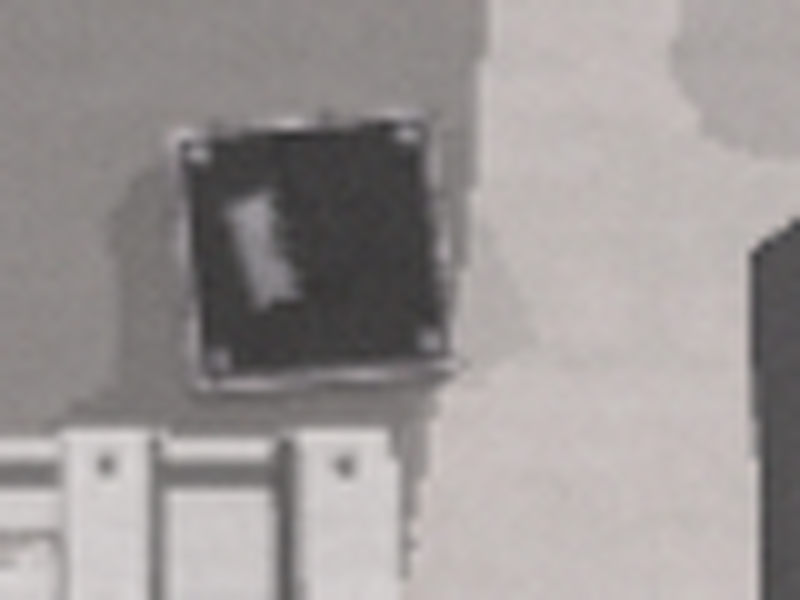

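View pics/s_k.png

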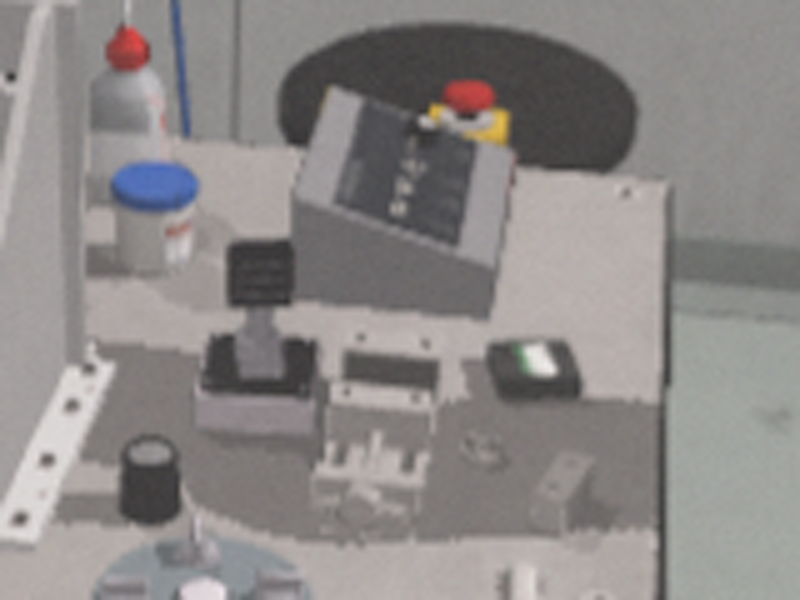

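View pics/s_h.png

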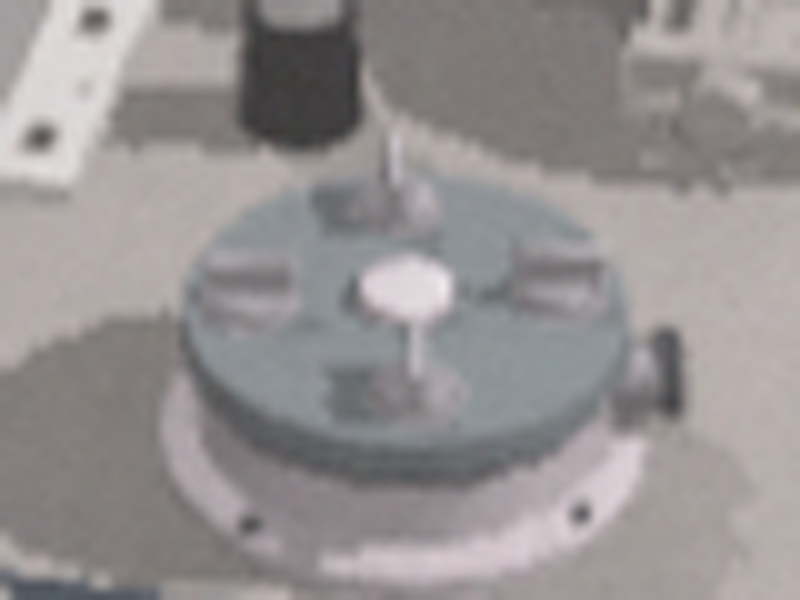

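Candidates, in 800x600 top pixels: the black key on the black-topped block at (470,320), the pink one at (546,203) and a bigger black one at (600,180). The first fits: it isn't pink, it's the smaller black one, and it's the one standing on the rubber-topped block. In the side crop it is at (260,310). Next I'll measure by fitting known geometry to both views.

```bash
cat > h.py <<'E'
import numpy as np,cv2,pickle
def proj(c,P):
    P=np.atleast_2d(np.asarray(P,float)); T=np.linalg.inv(c["pose"])
    rv,_=cv2.Rodrigues(T[:3,:3]); return cv2.projectPoints(P,rv,T[:3,3],c["K"],np.array(c["distortion"]))[0][:,0]
def back(c,uv,z):
    uv=np.array(uv,float).reshape(-1,1,2)
    n=cv2.undistortPoints(uv,c["K"],np.array(c["distortion"]))[:,0]
    d=np.c_[n,np.ones(len(n))]@c["pose"][:3,:3].T; o=c["pose"][:3,3]
    return o+d*((z-o[2])/d[:,2])[:,None]
def Rz(a): c,s=np.cos(a),np.sin(a); return np.array([[c,-s,0],[s,c,0],[0,0,1]])
def n(x0,y0,f,u,v): return [x0+(u+.5)/f-.5,y0+(v+.5)/f-.5]
def circ(r,z): a=np.linspace(0,2*np.pi,73); return np.c_[r*np.cos(a),r*np.sin(a),0*a+z]
def tr(P,x,y,a,z=0): return P@Rz(a).T+[x,y,z]
def box(x0,x1,y0,y1,z0,z1):
    L=[]
    for z in(z0,z1): L.append(np.array([[x0,y0,z],[x1,y0,z],[x1,y1,z],[x0,y1,z],[x0,y0,z]]))
    for x in(x0,x1):
        for y in(y0,y1): L.append(np.array([[x,y,z0],[x,y,z1]]))
    return L
def overlay(c,lines,win,name,f=10,off=(0,0)):
    x0,y0,x1,y1=win
    im=cv2.resize(c["pixels"][y0:y1,x0:x1,::-1],None,fx=f,fy=f,interpolation=cv2.INTER_CUBIC)
    for P,col in lines:
        p=(proj(c,P)+np.array(off)-[x0,y0]+.5)*f-.5
        cv2.polylines(im,[np.round(p).astype(int)],False,col,1)
    cv2.imwrite(name,im)
def housing(x,y,a,q=(0,0,0,0)):
    L=[(tr(circ(.058,.046),x,y,a),(0,255,0)),(tr(circ(.013,.052),x,y,a),(0,255,255)),(tr(circ(.064,0.0),x,y,a),(255,0,0)),(tr(np.array([[0,0,.046],[-.072,0,.02]]),x,y,a),(255,0,255))]
    for k in range(4):
        b=a+k*np.pi/2; p=np.array([x,y,0])+Rz(b)@[.04,0,0]
        for l in box(-.012,.012,-.002,.002,.051,.062): L.append((tr(l,p[0],p[1],b-q[k]),(0,0,255)))
    return L
def key(x,y,z,a):
    L=[(tr(l,x,y,a,z),(0,255,0)) for l in box(-.02,.02,-.008,.008,.044,.086)]
    L+=[(tr(l,x,y,a,z),(0,255,255)) for l in box(-.014,.014,-.015,.015,0,.016)]
    return L
def stand(x,y,a): return [(tr(l,x,y,a),(255,0,0)) for l in box(-.034,.034,-.034,.034,.03,.03)]+[(tr(l,x,y,a),(255,0,255)) for l in box(-.037,.037,-.037,.037,0,.03)]
def load(nm): return pickle.load(open(f"pics/{nm}.pkl","rb"))
E
python3 - <<'E'
from h import *
t,s=load("top0"),load("side0")
T=lambda u,v:n(172,176,10,u,v); S=lambda u,v:n(230,200,10,u,v)
print("boss t",back(t,T(308,335),.052),"s",back(s,S(405,287),.052))
print("s2 t",back(t,T(159,368),.062),"s4 t",back(t,T(449,295),.062))
K=lambda u,v:n(270,180,10,u,v)
# stand top outer corners
print("stand t",back(t,[K(178,135),K(428,112),K(455,370),K(203,390)],.03))
S5=lambda u,v:n(230,110,5,u,v)
print("stand s",back(s,[S5(196,397),S5(322,403)],.03))
print("key handle top s",back(s,[S5(229,242),S5(293,242)],.116),"foot",back(s,S5(262,378),.03))
E
```

```text
boss t [[0.53921211 0.32119543 0.052     ]] s [[0.54208782 0.32356956 0.052     ]]
s2 t [[0.52922952 0.35928728 0.062     ]] s4 t [[0.54865191 0.2818041  0.062     ]]
stand t [[0.58582902 0.08945239 0.03      ]
 [0.5919912  0.02040388 0.03      ]
 [0.52041106 0.0150115  0.03      ]
 [0.5150359  0.08372248 0.03      ]]
stand s [[0.58820007 0.10149496 0.03      ]
 [0.51244947 0.09283014 0.03      ]]
key handle top s [[0.57667138 0.06033417 0.116     ]
 [0.5390413  0.05259941 0.116     ]] foot [[0.55268757 0.07148632 0.03      ]]
```

```bash
python3 - <<'E'
from h import *
t,s=load("top0"),load("side0")
H=housing(.5405,.322,np.radians(14)); 
overlay(t,H,(172,176,252,236),"pics/o1.png"); overlay(s,H,(230,200,310,260),"pics/o2.png")
K=stand(.5535,.052,np.radians(5))+key(.5535,.052,.03,np.radians(12))
overlay(t,K,(270,180,350,240),"pics/o3.png"); overlay(s,K,(255,150,315,205),"pics/o4.png")
E
```

```text
(no output)
```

View pics/o1.png

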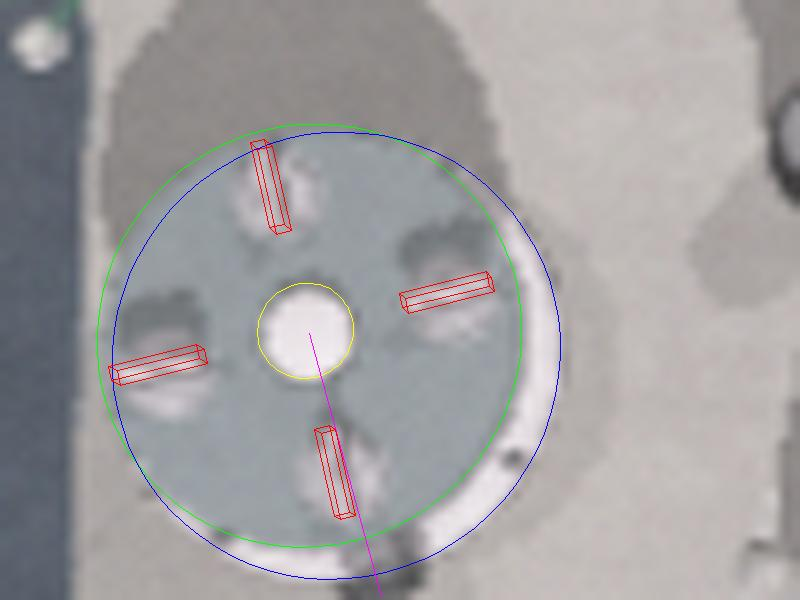

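View pics/o2.png

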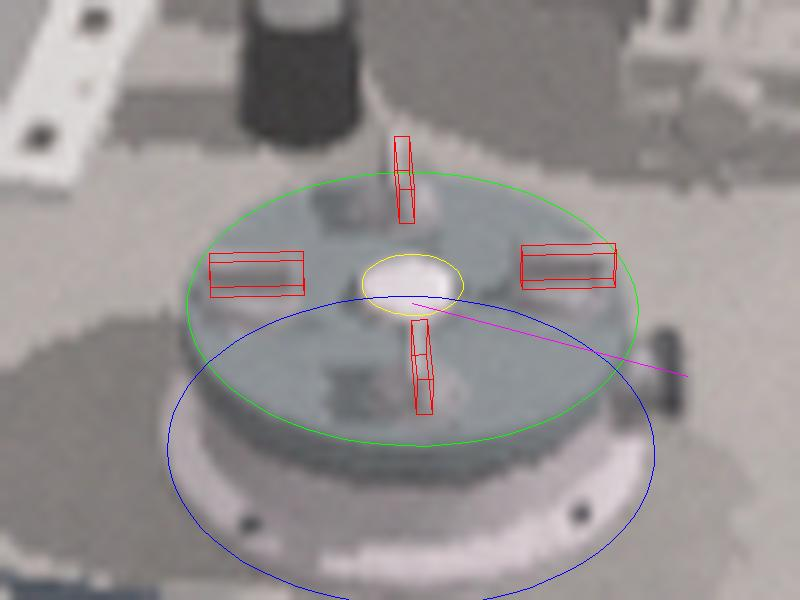

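View pics/o3.png

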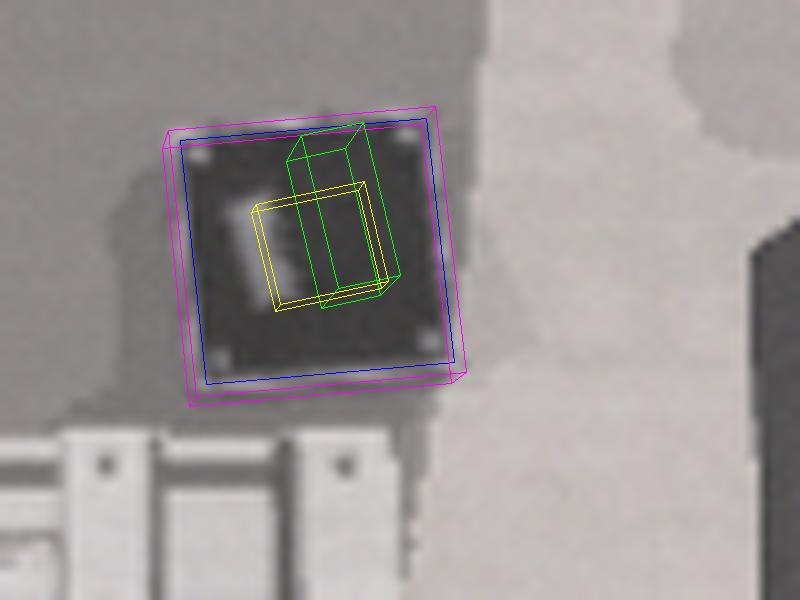

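View pics/o4.png

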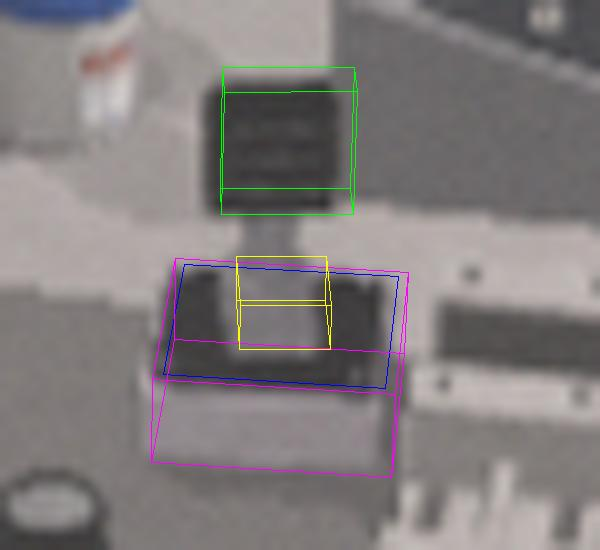

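```bash
python3 - <<'E'
from h import *
t,s=load("top0"),load("side0")
def big(c,w,g,nm):
    x0,y0,x1,y1=w; i=c["pixels"][y0:y1,x0:x1,::-1].astype(float)/255
    i=np.clip(i*g,0,1)**.6; i=cv2.resize((i*255).astype(np.uint8),None,fx=20,fy=20,interpolation=cv2.INTER_CUBIC)
    return i
a=big(t,(287,190,317,220),1.6,""); b=big(s,(268,154,308,194),1.3,"")
b=cv2.resize(b,(600,600)); a=cv2.resize(a,(600,600))
cv2.imwrite("pics/kt.png",a); cv2.imwrite("pics/ks.png",b)
E
```

```text
(no output)
```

View pics/kt.png

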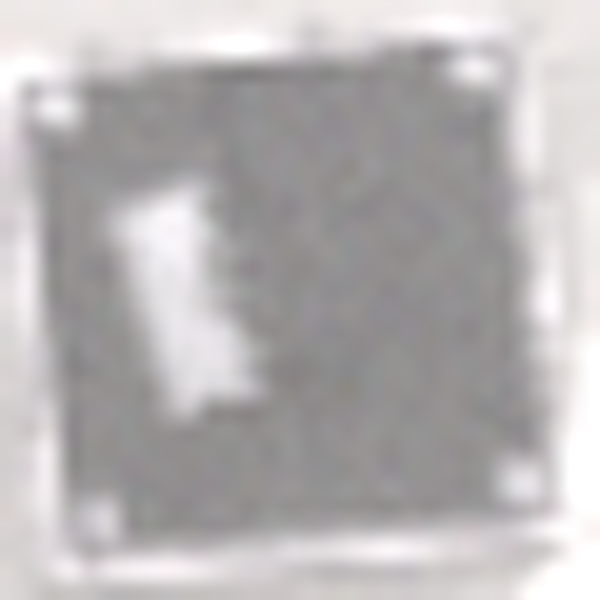

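View pics/ks.png

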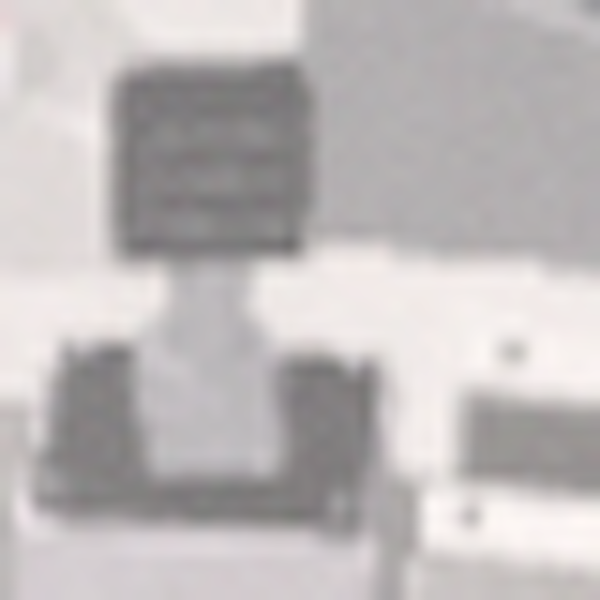

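```bash
python3 - <<'E'
from h import *
from scipy.optimize import least_squares
t,s=load("top0"),load("side0")
KT=lambda u,v:n(287,190,20,u,v); KS=lambda u,v:n(268,154,15,u,v)
T=lambda u,v:n(172,176,10,u,v); S=lambda u,v:n(230,200,10,u,v)
r=.034
O=[]
# obj idx(0 housing 1 stand 2 key), cam, local pt, pixel, (wu,wv)
O+=[(0,t,[0,0,.052],T(308,335),(1,1)),(0,t,[0,.04,.062],T(159,368),(1,1)),(0,t,[0,-.04,.062],T(449,295),(1,1)),(0,s,[0,0,.052],S(405,287),(1,1)),
 (0,t,[-.072,0,.02],T(387,572),(.5,0))]
O+=[(1,t,[r,r,.03],KT(24,86),(1,1)),(1,t,[r,-r,.03],KT(507,44),(1,1)),(1,t,[-r,-r,.03],KT(552,512),(1,1)),(1,t,[-r,r,.03],KT(68,552),(1,1)),
 (1,s,[r,-r,.03],KS(62,350),(1,1)),(1,s,[-r,-r,.03],KS(380,365),(1,1)),(1,s,[-r,r,.03],KS(357,523),(1,1)),(1,s,[r,r,.03],KS(33,507),(1,1))]
O+=[(2,t,[.014,.015,.038],KT(115,205),(1,1)),(2,t,[-.014,.015,.038],KT(172,412),(1,1)),
 (2,s,[.014,.015,.03],KS(150,478),(1,1)),(2,s,[-.014,.015,.03],KS(278,472),(1,1)),
 (2,s,[.02,.008,.074],KS(118,252),(1,1)),(2,s,[-.02,.008,.074],KS(302,250),(1,1))]
def f(p):
    e=[]
    for o,c,P,uv,w in O:
        x,y,a=p[3*o:3*o+3]; off=p[9:11] if c is t else p[11:13]
        d=proj(c,tr(np.array([P]),x,y,a))[0]+off-uv; e+=[d[0]*w[0],d[1]*w[1]]
    return np.r_[np.array(e)/.3,p[9:]/.7]
p0=np.r_[.5405,.322,.245,.5535,.052,.09,.5535,.055,.26,0,0,0,0]
R=least_squares(f,p0,loss="soft_l1");p=R.x
print(np.round(p,4),np.degrees(p[[2,5,8]])); 
e=f(p)[:-4].reshape(-1,2)*.3; print(np.round(e,2))
overlay(s,housing(*p[:3]),(230,200,310,260),"pics/o2.png",off=p[11:13])
overlay(t,housing(*p[:3]),(172,176,252,236),"pics/o1.png",off=p[9:11])
K=stand(*p[3:6])+key(p[6],p[7],.03,p[8])
overlay(t,K,(270,180,350,240),"pics/o3.png",off=p[9:11]); overlay(s,K,(255,150,315,205),"pics/o4.png",off=p[11:13])
a=cv2.imread("pics/o3.png");b=cv2.imread("pics/o4.png");b=np.pad(b,((0,50),(0,0),(0,0)));cv2.imwrite("pics/o34.png",cv2.resize(np.hstack([a,b]),None,fx=.57,fy=.57))
a=cv2.imread("pics/o1.png");b=cv2.imread("pics/o2.png");cv2.imwrite("pics/o12.png",cv2.resize(np.hstack([a,b]),None,fx=.5,fy=.5))
E
```

```text
[ 0.541   0.3215  0.2476  0.5564  0.0536  0.0816  0.5569  0.0584  0.2683
  0.2109  0.6902 -0.3427 -0.0403] [14.18887191  4.67329855 15.37157013]
[[ 0.1   0.02]
 [-0.15 -0.06]
 [-0.13 -0.12]
 [ 0.21 -0.46]
 [-0.06  0.  ]
 [-0.46 -0.69]
 [-0.08 -0.67]
 [ 0.38  0.33]
 [-0.25  0.39]
 [ 0.01 -0.87]
 [ 0.18 -0.56]
 [ 0.31  0.12]
 [-0.36 -0.25]
 [ 0.29  0.45]
 [ 0.35 -0.11]
 [-0.57  0.13]
 [-0.02  0.23]
 [-0.37  1.67]
 [ 0.5   1.38]]
```

View pics/o34.png

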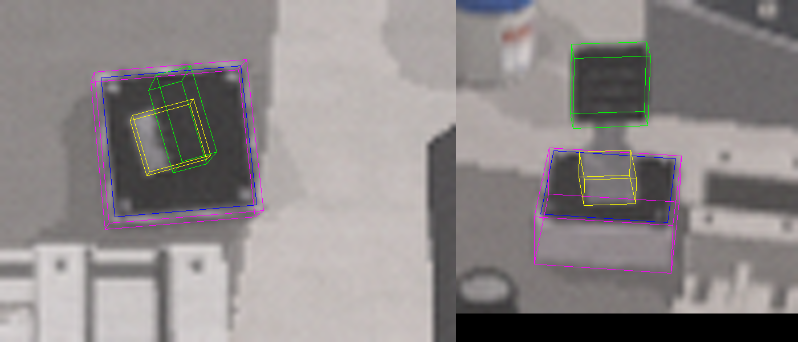

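View pics/o12.png

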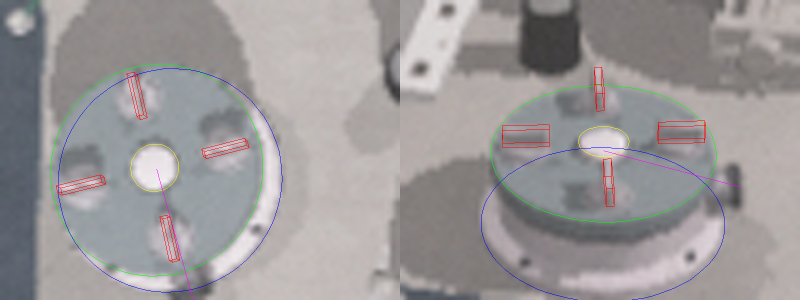

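```bash
cat >> h.py <<'E'
def delta(st,xyz,yaw):
    "tool-axis shift and roll to reach tcp xyz (world), yaw deg, from state st (assumes tool down)"
    y=np.radians(st["tcp_rot"][2]); d=np.array(xyz)-st["tool_pos"]
    r=-(yaw-st["tcp_rot"][2]); 
    return np.round([d@[np.cos(y),np.sin(y),0],d@[np.sin(y),-np.cos(y),0],-d[2]],4),round(r,2)
E
python3 - <<'E'
from h import *; from cell import robot
print(delta(robot.state(),[.557,.058,.26],195.4))
E
```

```text
(array([ 0.5393, -0.4985,  0.0431]), np.float64(-173.8))
```

Emit:
{"name": "drive_tool", "arguments": {"plan": [{"dx": 0.03,"dy": -0.028,"dz": 0,"roll": 0,"claw": 0.05},{"dx": 0.06,"dy": -0.055,"dz": 0,"roll": -5,"claw": 0.05},{"dx": 0.09,"dy": -0.083,"dz": 0,"roll": -15,"claw": 0.05},{"dx": 0.12,"dy": -0.111,"dz": 0,"roll": -25,"claw": 0.05},{"dx": 0.15,"dy": -0.139,"dz": 0,"roll": -35,"claw": 0.05},{"dx": 0.18,"dy": -0.166,"dz": 0,"roll": -45,"claw": 0.05},{"dx": 0.21,"dy": -0.194,"dz": 0,"roll": -55,"claw": 0.05},{"dx": 0.25,"dy": -0.231,"dz": 0,"roll": -65,"claw": 0.05},{"dx": 0.29,"dy": -0.268,"dz": 0,"roll": -75,"claw": 0.05},{"dx": 0.33,"dy": -0.305,"dz": 0,"roll": -85,"claw": 0.05},{"dx": 0.37,"dy": -0.342,"dz": 0,"roll": -95,"claw": 0.05},{"dx": 0.41,"dy": -0.379,"dz": 0,"roll": -105,"claw": 0.05},{"dx": 0.45,"dy": -0.416,"dz": 0,"roll": -115,"claw": 0.05},{"dx": 0.49,"dy": -0.453,"dz": 0,"roll": -125,"claw": 0.05},{"dx": 0.52,"dy": -0.48,"dz": 0.01,"roll": -135,"claw": 0.05},{"dx": 0.539,"dy": -0.4985,"dz": 0.02,"roll": -145,"claw": 0.05},{"dx": 0.5393,"dy": -0.4985,"dz": 0.03,"roll": -155,"claw": 0.05},{"dx": 0.5393,"dy": -0.4985,"dz": 0.043,"roll": -165,"claw": 0.05},{"dx": 0.5393,"dy": -0.4985,"dz": 0.043,"roll": -173.8,"claw": 0.05},{"dx": 0.5393,"dy": -0.4985,"dz": 0.043,"roll": -173.8,"claw": 0.05}]}}

```text
time: 2.6
tool_pos: [0.5569, 0.0574, 0.2603]
tcp_rot: [180.0, -0.1, -164.7]
contact_force: [0.1, -0.3, 0.5]
width: 0.0501
```

```bash
cat >> h.py <<'E'
def snap(tag):
    from cell import robot
    o={}
    for nm in("top","side"):
        c=robot.capture(nm); pickle.dump(c,open(f"pics/{nm}{tag}.pkl","wb")); o[nm]=c
    return o["top"],o["side"]
def two(t,s,tw,sw,name,L=(),g=1.3,f=10):
    overlay(t,L,tw,"pics/_a.png",f); overlay(s,L,sw,"pics/_b.png",f)
    a,b=cv2.imread("pics/_a.png"),cv2.imread("pics/_b.png"); h=max(len(a),len(b))
    a,b=[np.pad(i,((0,h-len(i)),(0,4),(0,0))) for i in(a,b)]
    i=np.hstack([a,b]); k=min(800/i.shape[1],600/i.shape[0]); print("scale",f*k,"split",a.shape[1]*k)
    i=np.clip((i/255.)**.7*255*1.1,0,255).astype(np.uint8)
    cv2.imwrite(name,cv2.resize(i,None,fx=k,fy=k,interpolation=cv2.INTER_AREA))
E
python3 - <<'E'
from h import *; from cell import robot
st=robot.state(); print({k:np.round(st[k],4) for k in("time","q","tool_pos","tcp_rot","contact_force","width")})
t,s=snap("1"); two(t,s,(270,160,340,230),(250,120,320,200),"pics/a1.png")
E
```

```text
{'time': np.float64(2.6), 'q': array([ 24.7302,  33.204 , -47.8589, 102.2067,  28.6823,  57.6283,
        70.9193]), 'tool_pos': array([0.5569, 0.0574, 0.2603]), 'tcp_rot': array([ 1.799593e+02, -5.930000e-02, -1.647003e+02]), 'contact_force': array([ 0.1362, -0.3214,  0.4507]), 'width': np.float64(0.0501)}
scale 5.6818181818181825 split 400.00000000000006
```

View pics/a1.png

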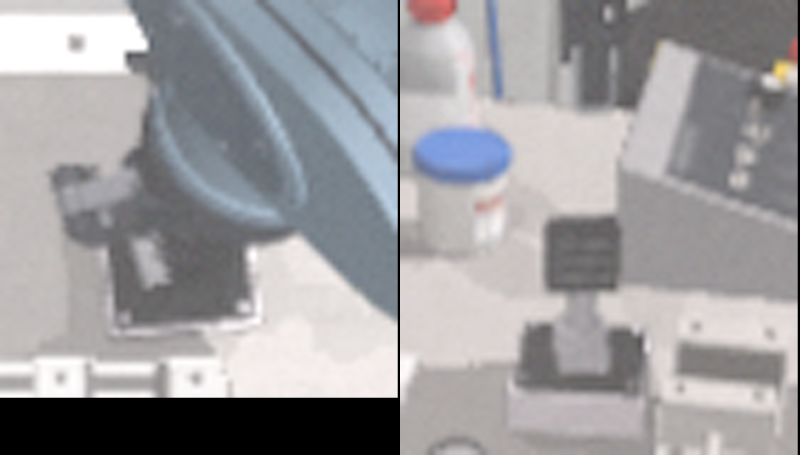

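```bash
python3 - <<'E'
from h import *
s=load("side1")
cv2.imwrite("pics/a2.png",cv2.resize(s["pixels"][30:230,180:450,::-1],None,fx=2.9,fy=2.9,interpolation=cv2.INTER_CUBIC))
E
```

```text
(no output)
```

View pics/a2.png

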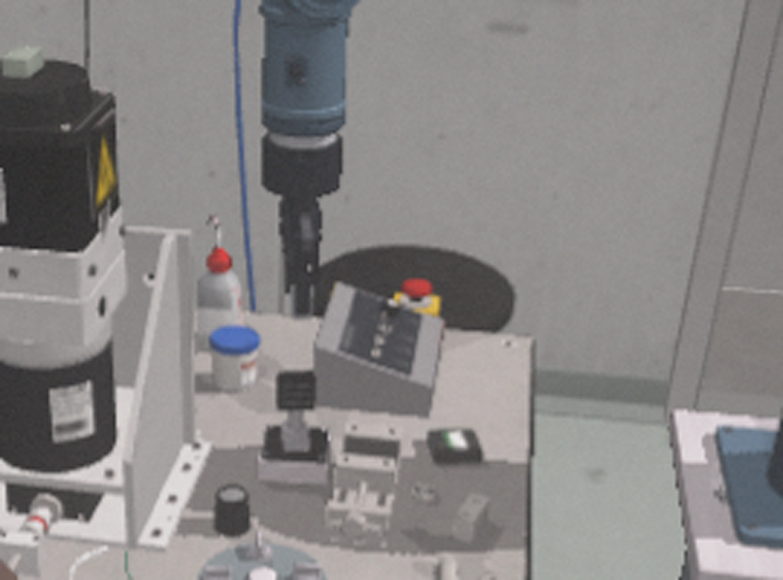

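```bash
python3 - <<'E'
from h import *
s=load("side1");t=load("top1")
print(proj(s,[[.5569,.0574,.195],[.5569,.0574,.187],[.5569,.0574,.26]]))
f=9
i=s["pixels"][80:190,255:325,::-1];i=np.clip((i/255.)**.6*280,0,255).astype(np.uint8)
cv2.imwrite("pics/a3.png",cv2.resize(i,None,fx=5.4,fy=5.4,interpolation=cv2.INTER_CUBIC))
E
```

```text
[[282.70674396 134.06417859]
 [282.6392804  136.57711445]
 [283.27429973 113.00709175]]
```

View pics/a3.png

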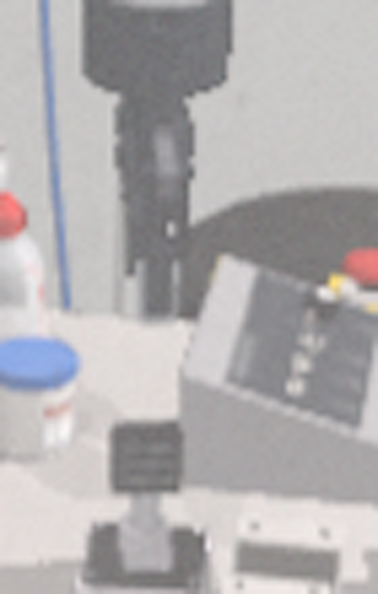

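Emit:
{"name": "drive_tool", "arguments": {"plan": [{"dx": -0.001,"dy": 0.0005,"dz": 0.03,"claw": 0.05},{"dx": -0.001,"dy": 0.0005,"dz": 0.06,"claw": 0.05},{"dx": -0.001,"dy": 0.0005,"dz": 0.08,"claw": 0.05},{"dx": -0.001,"dy": 0.0005,"dz": 0.1,"claw": 0.05},{"dx": -0.001,"dy": 0.0005,"dz": 0.111,"claw": 0.05},{"dx": -0.001,"dy": 0.0005,"dz": 0.111,"claw": 0.05}]}}

```text
invalid input
```

```bash
python3 - <<'E'
from h import *; from cell import robot
st=robot.state(); print({k:np.round(st[k],4) for k in("time","q","tool_pos","tcp_rot","contact_force","width")})
t,s=snap("2"); 
p=st["tool_pos"]
L=[(np.array([p,p-[0,0,.073]]),(0,0,255))]
two(t,s,(270,165,340,235),(255,125,325,205),"pics/a4.png",L)
E
```

```text
{'time': np.float64(2.7), 'q': array([ 24.693 ,  33.1459, -47.8189, 102.1892,  28.6595,  57.6196,
        70.8306]), 'tool_pos': array([0.5572, 0.0575, 0.2608]), 'tcp_rot': array([ 1.799916e+02, -1.110000e-02, -1.648045e+02]), 'contact_force': array([-0.043 ,  0.4769, -0.1139]), 'width': np.float64(0.0501)}
scale 5.6818181818181825 split 400.00000000000006
```

View pics/a4.png

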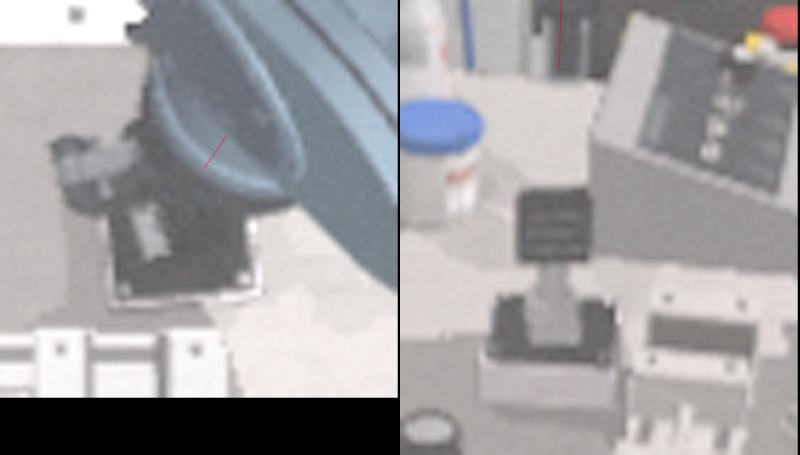

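Emit:
{"name": "drive_tool", "arguments": {"plan": [{"dx": -0.001,"dy": 0.0005,"dz": 0.03,"roll": 0,"claw": 0.05},{"dx": -0.001,"dy": 0.0005,"dz": 0.06,"roll": 0,"claw": 0.05},{"dx": -0.001,"dy": 0.0005,"dz": 0.08,"roll": 0,"claw": 0.05},{"dx": -0.001,"dy": 0.0005,"dz": 0.1,"roll": 0,"claw": 0.05},{"dx": -0.001,"dy": 0.0005,"dz": 0.111,"roll": 0,"claw": 0.05},{"dx": -0.001,"dy": 0.0005,"dz": 0.111,"roll": 0,"claw": 0.05}]}}

```text
time: 3.55
tool_pos: [0.5578, 0.0584, 0.1494]
tcp_rot: [180.0, -0.1, -164.6]
contact_force: [0.5, -1.1, 0.4]
width: 0.0496
```

```bash
python3 - <<'E'
from h import *; from cell import robot
st=robot.state(); print({k:np.round(st[k],4) for k in("time","q","tool_pos","tcp_rot","contact_force","width")})
t,s=snap("3"); 
p=st["tool_pos"]
L=[(np.array([p,p-[0,0,.073]]),(0,0,255))]
two(t,s,(270,165,340,235),(255,125,325,205),"pics/a5.png",L)
E
```

```text
{'time': np.float64(3.55), 'q': array([ 19.8799,  41.6217, -41.4937, 105.8083,  36.9687,  47.0145,
        64.6049]), 'tool_pos': array([0.5578, 0.0584, 0.1494]), 'tcp_rot': array([ 1.799896e+02, -5.080000e-02, -1.646093e+02]), 'contact_force': array([ 0.5139, -1.1402,  0.3691]), 'width': np.float64(0.0496)}
scale 5.6818181818181825 split 400.00000000000006
```

View pics/a5.png

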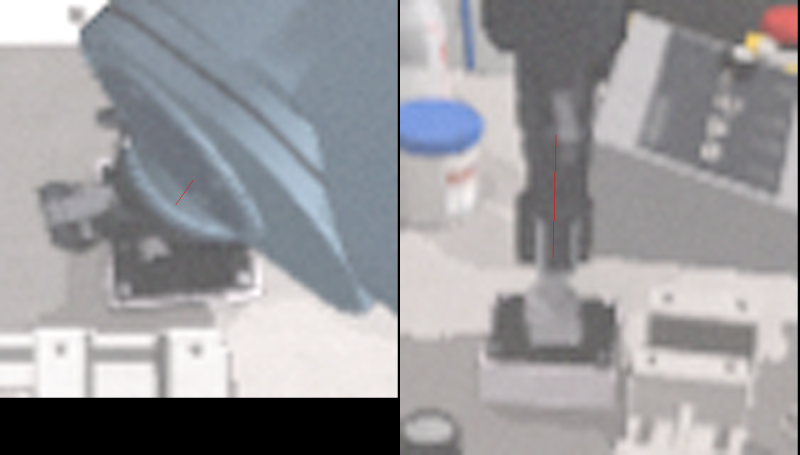

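Emit:
{"name": "drive_tool", "arguments": {"plan": [{"dx": 0,"dy": 0,"dz": 0,"roll": 0,"claw": 0.03},{"dx": 0,"dy": 0,"dz": 0,"roll": 0,"claw": 0.02},{"dx": 0,"dy": 0,"dz": 0,"roll": 0,"claw": 0.01},{"dx": 0,"dy": 0,"dz": 0,"roll": 0,"claw": 0.005},{"dx": 0,"dy": 0,"dz": 0,"roll": 0,"claw": 0.005},{"dx": 0,"dy": 0,"dz": 0,"roll": 0,"claw": 0.005}], "squeeze": 80}}

```text
time: 4.4
tool_pos: [0.5583, 0.0584, 0.1502]
tcp_rot: [-180.0, 0.0, -164.6]
contact_force: [-0.1, -0.2, 5.0]
width: 0.0152
```

```bash
python3 - <<'E'
from h import *; from cell import robot
t=load("top0")
print(back(t,[[235,171],[310,167]],0.01),back(t,[[440*.64,195*.64],[345*.64,130*.64]],.3))
for k in range(4):
    print(k+1,np.round([.541+.04*np.cos(np.radians(14.2+90*k)),.3215+.04*np.sin(np.radians(14.2+90*k))],4))
print(delta(robot.state(),[.58,.3315,.215],190))
E
```

```text
[[0.65394465 0.2370106  0.01      ]
 [0.66428481 0.02257623 0.01      ]] [[0.68533737 0.11689812 0.3       ]
 [0.77954699 0.24564334 0.3       ]]
1 [0.5798 0.3313]
2 [0.5312 0.3603]
3 [0.5022 0.3117]
4 [0.5508 0.2827]
(array([-0.0934,  0.2575, -0.0648]), np.float64(-354.61))
```

Emit:
{"name": "drive_tool", "arguments": {"plan": [{"dx": 0,"dy": 0,"dz": -0.015,"roll": 0,"claw": 0.005},{"dx": 0,"dy": 0,"dz": -0.035,"roll": 0,"claw": 0.005},{"dx": 0,"dy": 0.01,"dz": -0.055,"roll": 0,"claw": 0.005},{"dx": -0.014,"dy": 0.04,"dz": -0.065,"roll": 0,"claw": 0.005},{"dx": -0.029,"dy": 0.08,"dz": -0.065,"roll": 1,"claw": 0.005},{"dx": -0.043,"dy": 0.12,"dz": -0.065,"roll": 2,"claw": 0.005},{"dx": -0.058,"dy": 0.16,"dz": -0.065,"roll": 3,"claw": 0.005},{"dx": -0.072,"dy": 0.2,"dz": -0.065,"roll": 4,"claw": 0.005},{"dx": -0.084,"dy": 0.235,"dz": -0.065,"roll": 5,"claw": 0.005},{"dx": -0.0934,"dy": 0.2575,"dz": -0.065,"roll": 5.4,"claw": 0.005},{"dx": -0.0934,"dy": 0.2575,"dz": -0.065,"roll": 5.4,"claw": 0.005},{"dx": -0.0934,"dy": 0.2575,"dz": -0.065,"roll": 5.4,"claw": 0.005}]}}

```text
time: 5.9
tool_pos: [0.5797, 0.3307, 0.2154]
tcp_rot: [-180.0, 0.0, -170.0]
contact_force: [-0.3, -0.9, -1.8]
width: 0.0151
```

```bash
python3 - <<'E'
from h import *; from cell import robot
st=robot.state(); print({k:np.round(st[k],4) for k in("time","q","tool_pos","tcp_rot","contact_force","width")})
t,s=snap("4"); p=st["tool_pos"]
L=key(p[0],p[1],p[2]-.1202,np.radians(st["tcp_rot"][2]))
two(t,s,(172,166,252,246),(225,165,315,255),"pics/a6.png",())
two(t,s,(172,166,252,246),(225,165,315,255),"pics/a7.png",L)
E
```

```text
{'time': np.float64(5.9), 'q': array([ -6.8631,  44.88  , -42.1217,  87.2558,  32.8874,  60.7629,
        42.9278]), 'tool_pos': array([0.5797, 0.3307, 0.2154]), 'tcp_rot': array([-1.799600e+02,  1.900000e-03, -1.700226e+02]), 'contact_force': array([-0.298 , -0.9038, -1.7703]), 'width': np.float64(0.0151)}
scale 4.68384074941452 split 376.5807962529274
scale 4.68384074941452 split 376.5807962529274
```

View pics/a6.png

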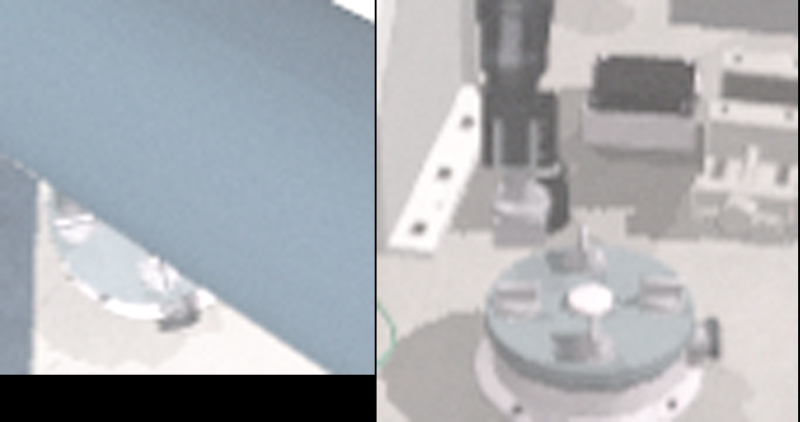

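View pics/a7.png

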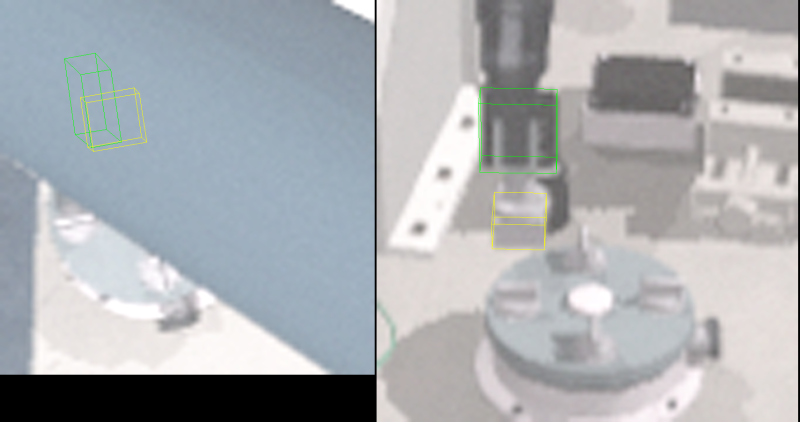

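```bash
python3 - <<'E'
from h import *; from cell import robot
s=load("side4");p=[.5797,.3307,.2154];a=np.radians(-170)
overlay(s,[],(244,182,280,222),"pics/b1.png",20)
overlay(s,key(p[0],p[1],p[2]-.1202,a),(244,182,280,222),"pics/b2.png",20)
x=np.hstack([cv2.imread("pics/b1.png"),cv2.imread("pics/b2.png")]);x=np.clip((x/255.)**.7*275,0,255).astype(np.uint8)
cv2.imwrite("pics/b3.png",cv2.resize(x,None,fx=.55,fy=.55,interpolation=cv2.INTER_AREA))
s0=load("side0")
overlay(s0,[],(246,203,306,258),"pics/b4.png",13)
overlay(s0,housing(.541,.3235,np.radians(14.2)),(246,203,306,258),"pics/b5.png",13)
E
```

```text
(no output)
```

View pics/b3.png

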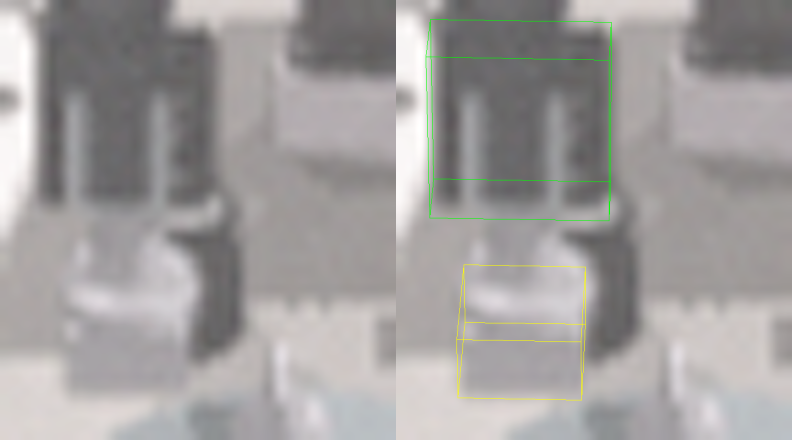

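View pics/b5.png

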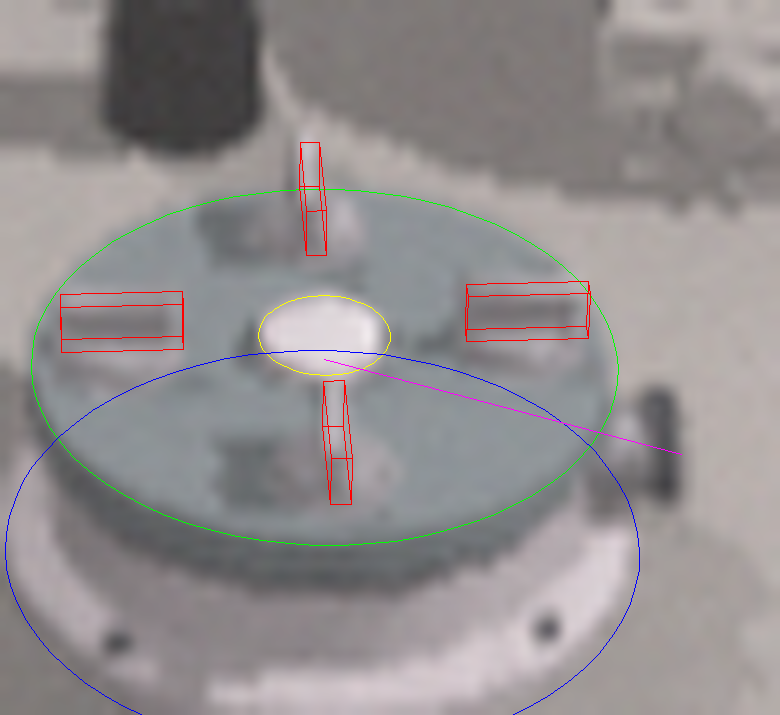

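View pics/b4.png

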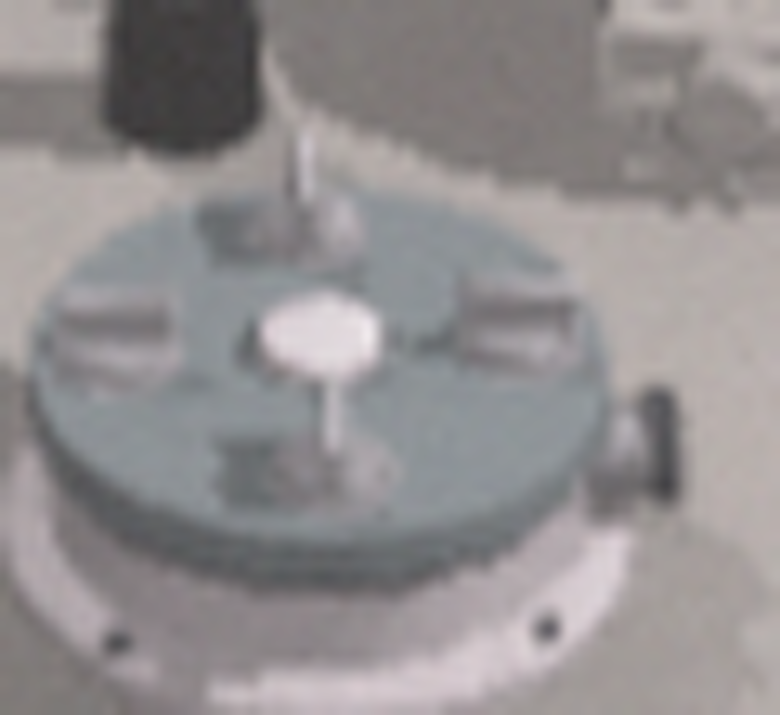

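```bash
python3 - <<'E'
from h import *; from cell import robot
st=robot.state(); st["tcp_rot"][2]%=360
print(delta(st,[.5317,.3618,.200],99))
E
```

```text
(array([0.0422, 0.0397, 0.0151]), np.float64(90.9))
```

Emit:
{"name": "drive_tool", "arguments": {"plan": [{"dx": 0.008,"dy": 0.008,"dz": 0,"roll": 10,"claw": 0.005},{"dx": 0.016,"dy": 0.016,"dz": 0,"roll": 20,"claw": 0.005},{"dx": 0.025,"dy": 0.024,"dz": 0,"roll": 30,"claw": 0.005},{"dx": 0.034,"dy": 0.032,"dz": 0,"roll": 40,"claw": 0.005},{"dx": 0.0422,"dy": 0.0397,"dz": 0,"roll": 50,"claw": 0.005},{"dx": 0.0422,"dy": 0.0397,"dz": 0.003,"roll": 60,"claw": 0.005},{"dx": 0.0422,"dy": 0.0397,"dz": 0.006,"roll": 70,"claw": 0.005},{"dx": 0.0422,"dy": 0.0397,"dz": 0.01,"roll": 80,"claw": 0.005},{"dx": 0.0422,"dy": 0.0397,"dz": 0.015,"roll": 90.9,"claw": 0.005},{"dx": 0.0422,"dy": 0.0397,"dz": 0.015,"roll": 90.9,"claw": 0.005},{"dx": 0.0422,"dy": 0.0397,"dz": 0.015,"roll": 90.9,"claw": 0.005}]}}

```text
time: 7.38
tool_pos: [0.5315, 0.3627, 0.2002]
tcp_rot: [180.0, 0.0, 99.3]
contact_force: [-0.5, -1.3, -1.4]
width: 0.0153
```

```bash
cat >> h.py <<'E'
def look(tag,L=(),sw=(250,190,310,255),f=13):
    from cell import robot
    st=robot.state(); print({k:np.round(st[k],4).tolist() for k in("time","q","tool_pos","tcp_rot","contact_force","torque","width")})
    c=robot.capture("side"); pickle.dump(c,open(f"pics/side{tag}.pkl","wb"))
    p=st["tool_pos"]; overlay(c,[],sw,"pics/_a.png",f)
    overlay(c,list(L)+key(p[0],p[1],p[2]-.1202,np.radians(st["tcp_rot"][2])),sw,"pics/_b.png",f)
    i=np.hstack([cv2.imread("pics/_a.png"),cv2.imread("pics/_b.png")]); k=min(800/i.shape[1],600/i.shape[0]);print("scale",f*k)
    i=np.clip((i/255.)**.8*265,0,255).astype(np.uint8)
    cv2.imwrite(f"pics/l{tag}.png",cv2.resize(i,None,fx=k,fy=k,interpolation=cv2.INTER_AREA))
E
python3 - <<'E'
from h import *
look("5",housing(.5415,.323,np.radians(14.2)))
E
```

```text
{'time': 7.375, 'q': [-23.2956, 38.7244, -21.9301, 92.5739, 17.2423, 52.0581, -42.2784], 'tool_pos': [0.5315, 0.3627, 0.2002], 'tcp_rot': [179.9884, 0.0015, 99.2563], 'contact_force': [-0.5042, -1.2516, -1.3506], 'torque': [-0.0254, -0.0192, 0.0221], 'width': 0.0153}
scale 6.666666666666666
```

View pics/l5.png

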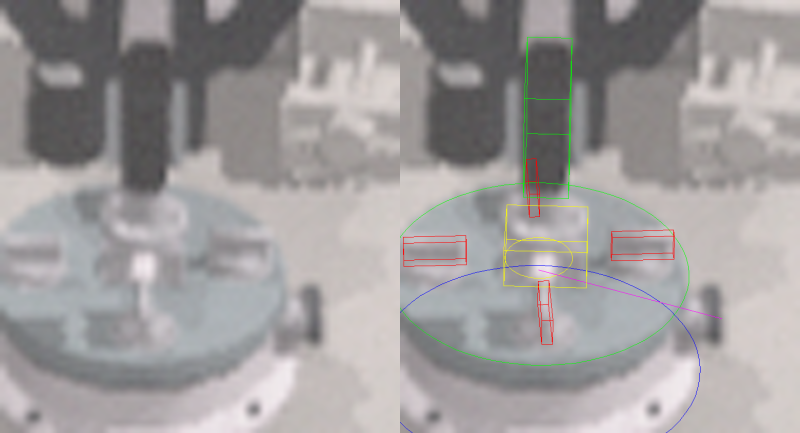

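Emit:
{"name": "drive_tool", "arguments": {"plan": [{"dx": 0,"dy": 0,"dz": 0.008,"roll": 0,"claw": 0.005},{"dx": 0,"dy": 0,"dz": 0.014,"roll": 0,"claw": 0.005},{"dx": 0,"dy": 0,"dz": 0.019,"roll": 0,"claw": 0.005},{"dx": 0,"dy": 0,"dz": 0.024,"roll": 0,"claw": 0.005},{"dx": 0,"dy": 0,"dz": 0.028,"roll": 0,"claw": 0.005},{"dx": 0,"dy": 0,"dz": 0.028,"roll": 0,"claw": 0.005}]}}

```text
time: 8.18
tool_pos: [0.5313, 0.3632, 0.1717]
tcp_rot: [-180.0, 0.0, 99.1]
contact_force: [0.2, 0.1, -0.3]
width: 0.0151
```

```bash
python3 - <<'E'
from h import *
look("6",housing(.5415,.323,np.radians(14.2)))
E
```

```text
{'time': 8.175, 'q': [-23.8374, 40.814, -21.2003, 93.3104, 18.1619, 49.3094, -43.1738], 'tool_pos': [0.5313, 0.3632, 0.1717], 'tcp_rot': [-179.9937, 0.0027, 99.0979], 'contact_force': [0.2484, 0.0984, -0.3432], 'torque': [0.0053, 0.0053, -0.0344], 'width': 0.0151}
scale 6.666666666666666
```

View pics/l6.png

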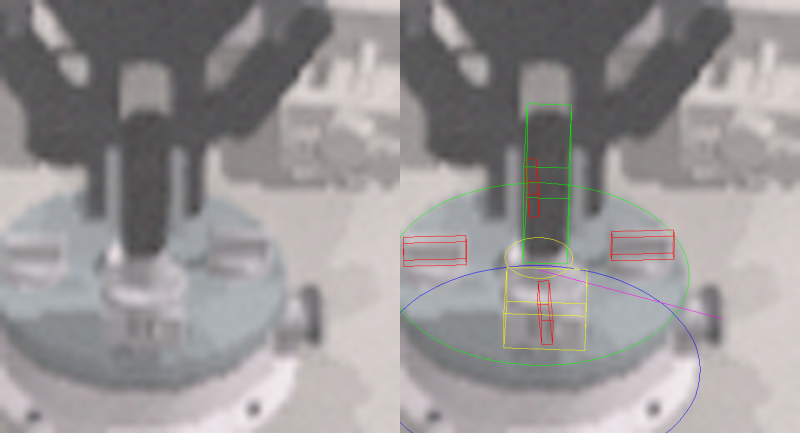

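Emit:
{"name": "drive_tool", "arguments": {"plan": [{"dx": 0,"dy": 0,"dz": 0,"roll": 8,"claw": 0.005},{"dx": 0,"dy": 0,"dz": 0,"roll": 16,"claw": 0.005},{"dx": 0,"dy": 0,"dz": 0,"roll": 24,"claw": 0.005},{"dx": 0,"dy": 0,"dz": 0,"roll": 32,"claw": 0.005},{"dx": 0,"dy": 0,"dz": 0,"roll": 39,"claw": 0.005},{"dx": 0,"dy": 0,"dz": 0,"roll": 46,"claw": 0.005},{"dx": 0,"dy": 0,"dz": 0,"roll": 51.5,"claw": 0.005},{"dx": 0,"dy": 0,"dz": 0,"roll": 51.5,"claw": 0.005}]}}

```text
time: 9.22
tool_pos: [0.5323, 0.3629, 0.1721]
tcp_rot: [179.9, -0.1, 47.6]
contact_force: [4.3, -0.5, -3.7]
width: 0.0151
```

```bash
python3 - <<'E'
from h import *
look("7",housing(.5415,.323,np.radians(14.2)))
E
```

```text
{'time': 9.225, 'q': [-32.3576, 39.2958, -8.6169, 93.8617, 7.5281, 47.3167, -86.5265], 'tool_pos': [0.5323, 0.3629, 0.1721], 'tcp_rot': [179.9056, -0.0778, 47.6307], 'contact_force': [4.3042, -0.4718, -3.6674], 'torque': [-0.2031, -1.0021, 0.093], 'width': 0.0151}
scale 6.666666666666666
```

View pics/l7.png

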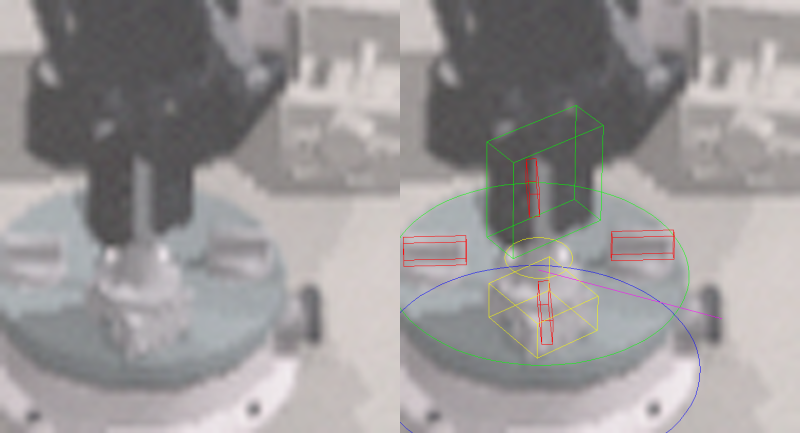

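Emit:
{"name": "drive_tool", "arguments": {"plan": [{"dx": 0,"dy": 0,"dz": 0,"roll": -6,"claw": 0.005},{"dx": 0,"dy": 0,"dz": 0,"roll": -12,"claw": 0.005},{"dx": 0,"dy": 0,"dz": -0.01,"roll": -12,"claw": 0.005},{"dx": 0,"dy": 0,"dz": -0.025,"roll": -12,"claw": 0.005},{"dx": 0,"dy": 0,"dz": -0.043,"roll": -12,"claw": 0.005},{"dx": 0,"dy": 0,"dz": -0.043,"roll": -12,"claw": 0.005}]}}

```text
time: 10.02
tool_pos: [0.5322, 0.3641, 0.2175]
tcp_rot: [179.9, -0.2, 59.6]
contact_force: [0.4, -0.7, -0.9]
width: 0.0154
```

```bash
python3 - <<'E'
from h import *
a=np.radians(45); look("8",housing(.5415,.323,np.radians(14.2),(0,a,0,0)))
E
```

```text
{'time': 10.025, 'q': [-29.9302, 36.2065, -12.2203, 92.4315, 9.1323, 52.0865, -75.8794], 'tool_pos': [0.5322, 0.3641, 0.2175], 'tcp_rot': [179.9049, -0.2337, 59.5732], 'contact_force': [0.3526, -0.7276, -0.916], 'torque': [0.0132, 0.0295, -0.0172], 'width': 0.0154}
scale 6.666666666666666
```

View pics/l8.png

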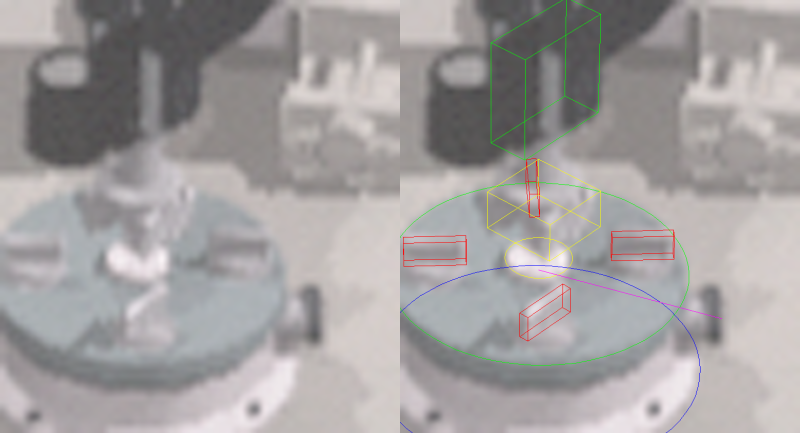

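```bash
cat >> h.py <<'E'
def blade(c,k,angs,tag,hx=.5415,hy=.323,off=(0,-.5),f=26):
    b=np.radians(14.2+90*(k-1)); u=proj(c,[[hx+.04*np.cos(b),hy+.04*np.sin(b),.056]])[0].astype(int)
    w=(u[0]-10,u[1]-9,u[0]+10,u[1]+9); I=[]
    for g in [None]+list(angs):
        q=[0,0,0,0]
        if g is not None: q[k-1]=np.radians(g)
        overlay(c,[] if g is None else [l for l in housing(hx,hy,np.radians(14.2),q) if l[1]==(0,0,255)],w,"pics/_c.png",f,off); I.append(cv2.imread("pics/_c.png"))
    i=np.hstack(I); s=800/i.shape[1]; cv2.imwrite(f"pics/bl{tag}.png",cv2.resize(np.clip((i/255.)**.8*270,0,255).astype(np.uint8),None,fx=s,fy=s,interpolation=cv2.INTER_AREA))
E
python3 - <<'E'
from h import *
blade(load("side8"),2,[38,45,52],"8")
E
```

```text
(no output)
```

View pics/bl8.png

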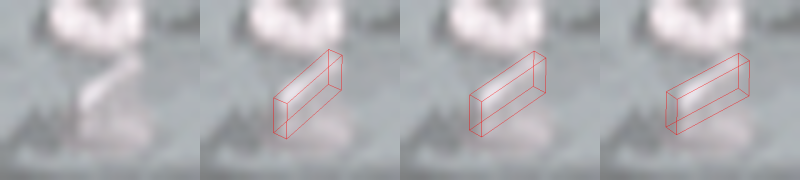

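```bash
python3 - <<'E'
from h import *
c=load("side8")
i=c["pixels"][225:250,258:286,::-1]
cv2.imwrite("pics/z8.png",cv2.resize(np.clip((i/255.)**.8*270,0,255).astype(np.uint8),None,fx=24,fy=24,interpolation=cv2.INTER_CUBIC))
E
```

```text
(no output)
```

View pics/z8.png

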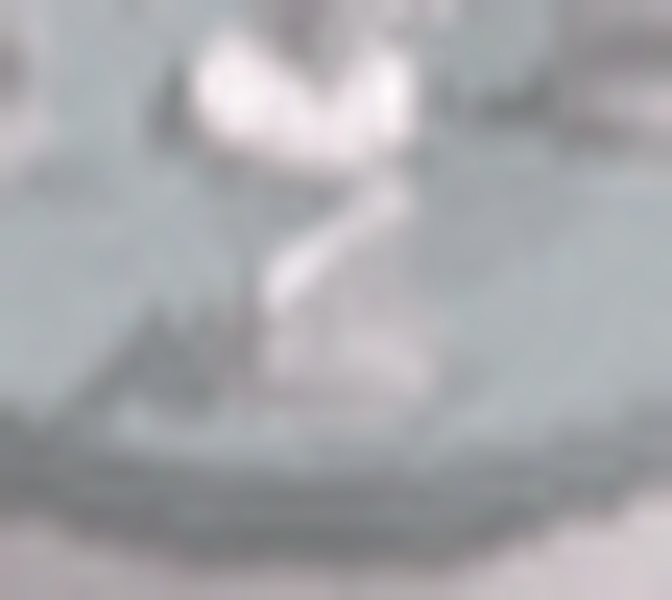

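```bash
python3 - <<'E'
from h import *
c=load("side8")
def ang(p,q):
    P=back(c,[n(258,225,24,*p),n(258,225,24,*q)],.062); d=P[1]-P[0]; print(np.round(P[:,:2],4),np.linalg.norm(d),np.degrees(np.arctan2(d[1],d[0])))
ang((265,300),(400,190)); ang((262,298),(408,185)); ang((270,295),(380,205))
E
```

```text
[[0.5365 0.3726]
 [0.5263 0.3516]] 0.02333042319250757 -115.989240048657
[[0.5369 0.3723]
 [0.5257 0.3506]] 0.02445715447013955 -117.38356522974749
[[0.5362 0.3717]
 [0.5279 0.3545]] 0.01903345057337597 -115.87413076701037
```

```bash
python3 - <<'E'
from h import *; from cell import robot
st=robot.state(); st["tcp_rot"][2]%=360
print(st["tool_pos"],st["tcp_rot"],delta(st,[.552,.2848,.200],101))
E
```

```text
[0.53167356 0.36357111 0.21619148] [ 1.79949826e+02 -1.13926745e-01  5.95744803e+01] (array([-0.0576,  0.0574,  0.0162]), np.float64(-41.43))
```

Emit:
{"name": "drive_tool", "arguments": {"plan": [{"dx": -0.015,"dy": 0.015,"dz": 0,"roll": -10,"claw": 0.005},{"dx": -0.03,"dy": 0.03,"dz": 0,"roll": -20,"claw": 0.005},{"dx": -0.045,"dy": 0.045,"dz": 0,"roll": -30,"claw": 0.005},{"dx": -0.0576,"dy": 0.0574,"dz": 0,"roll": -41,"claw": 0.005},{"dx": -0.0576,"dy": 0.0574,"dz": 0.01,"roll": -41.4,"claw": 0.005},{"dx": -0.0576,"dy": 0.0574,"dz": 0.016,"roll": -41.4,"claw": 0.005},{"dx": -0.0576,"dy": 0.0574,"dz": 0.016,"roll": -41.4,"claw": 0.005}]}}

```text
time: 10.95
tool_pos: [0.5505, 0.2855, 0.1979]
tcp_rot: [-179.9, -0.0, 101.0]
contact_force: [-0.7, -0.3, -1.2]
width: 0.0153
```

```bash
python3 - <<'E'
from h import *
look("9",housing(.5423,.3237,np.radians(14.2),(0,np.radians(42),0,0)))
E
```

```text
{'time': 10.95, 'q': [-16.2526, 36.8775, -21.6277, 96.3445, 16.7015, 50.0796, -33.7939], 'tool_pos': [0.5505, 0.2855, 0.1979], 'tcp_rot': [-179.896, -0.0056, 100.9754], 'contact_force': [-0.716, -0.3177, -1.175], 'torque': [0.0084, -0.0194, 0.0038], 'width': 0.0153}
scale 6.666666666666666
```

View pics/l9.png

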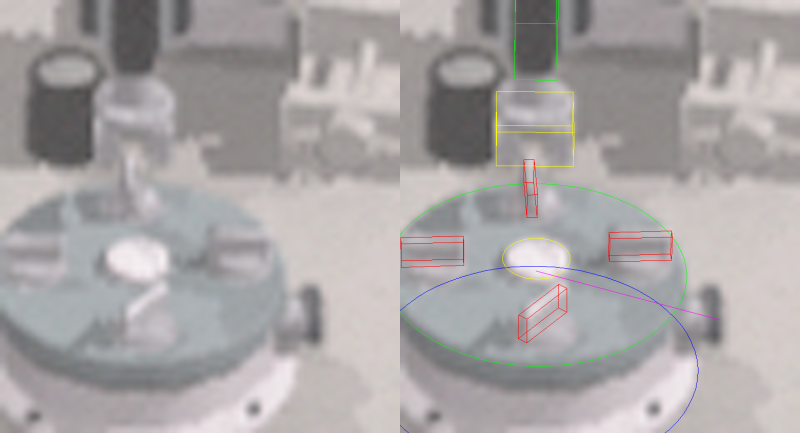

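Emit:
{"name": "drive_tool", "arguments": {"plan": [{"dx": 0,"dy": 0.001,"dz": 0.008,"roll": 0,"claw": 0.005},{"dx": 0,"dy": 0.001,"dz": 0.014,"roll": 0,"claw": 0.005},{"dx": 0,"dy": 0.001,"dz": 0.019,"roll": 0,"claw": 0.005},{"dx": 0,"dy": 0.001,"dz": 0.024,"roll": 0,"claw": 0.005},{"dx": 0,"dy": 0.001,"dz": 0.028,"roll": 0,"claw": 0.005},{"dx": 0,"dy": 0.001,"dz": 0.028,"roll": 0,"claw": 0.005}]}}

```text
time: 11.75
tool_pos: [0.5526, 0.2846, 0.1712]
tcp_rot: [-180.0, 0.0, 101.0]
contact_force: [-1.1, 0.6, 1.5]
width: 0.0155
```

```bash
python3 - <<'E'
from h import *
look("10",housing(.5423,.3237,np.radians(14.2),(0,np.radians(42),0,0)))
E
```

```text
{'time': 11.75, 'q': [-16.6554, 38.9893, -20.8892, 96.8913, 17.7541, 47.4116, -34.4206], 'tool_pos': [0.5526, 0.2846, 0.1712], 'tcp_rot': [-179.9975, 0.0113, 100.9844], 'contact_force': [-1.1152, 0.5743, 1.5366], 'torque': [-0.1742, 0.3939, 0.0324], 'width': 0.0155}
scale 6.666666666666666
```

View pics/l10.png

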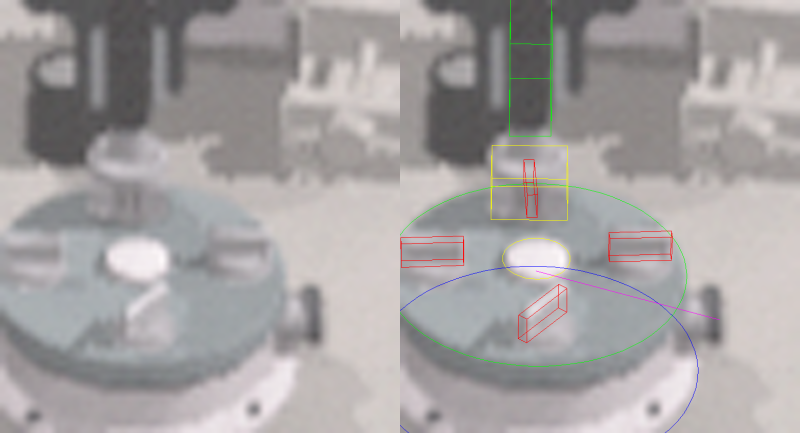

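Emit:
{"name": "drive_tool", "arguments": {"plan": [{"dx": 0,"dy": -0.0006,"dz": 0,"roll": 8,"claw": 0.005},{"dx": 0,"dy": -0.0006,"dz": 0,"roll": 16,"claw": 0.005},{"dx": 0,"dy": -0.0006,"dz": 0,"roll": 24,"claw": 0.005},{"dx": 0,"dy": -0.0006,"dz": 0,"roll": 32,"claw": 0.005},{"dx": 0,"dy": -0.0006,"dz": 0,"roll": 40,"claw": 0.005},{"dx": 0,"dy": -0.0006,"dz": 0,"roll": 48,"claw": 0.005},{"dx": 0,"dy": -0.0006,"dz": 0,"roll": 55.5,"claw": 0.005},{"dx": 0,"dy": -0.0006,"dz": 0,"roll": 55.5,"claw": 0.005}]}}

```text
time: 12.8
tool_pos: [0.5519, 0.2842, 0.1711]
tcp_rot: [180.0, 0.0, 45.6]
contact_force: [-2.3, -2.5, 3.8]
width: 0.0154
```

```bash
python3 - <<'E'
from h import *
from cell import robot
st=robot.state(); print({k:np.round(st[k],4).tolist() for k in("time","q","tool_pos","tcp_rot","contact_force","torque","width")})
E
```

```text
{'time': 12.8, 'q': [-26.2817, 37.408, -7.2054, 97.6474, 6.2128, 45.3671, -80.8339], 'tool_pos': [0.5519, 0.2842, 0.1711], 'tcp_rot': [179.9624, 0.0447, 45.5587], 'contact_force': [-2.2834, -2.5078, 3.8313], 'torque': [-0.5657, 0.4808, 0.0198], 'width': 0.0154}
```

Emit:
{"name": "drive_tool", "arguments": {"plan": [{"dx": 0,"dy": 0,"dz": -0.001,"roll": -6,"claw": 0.005},{"dx": 0,"dy": 0,"dz": -0.001,"roll": -12,"claw": 0.005},{"dx": 0,"dy": 0,"dz": -0.012,"roll": -12,"claw": 0.005},{"dx": 0,"dy": 0,"dz": -0.027,"roll": -12,"claw": 0.005},{"dx": 0,"dy": 0,"dz": -0.045,"roll": -12,"claw": 0.005},{"dx": 0,"dy": 0,"dz": -0.045,"roll": -12,"claw": 0.005}]}}

```text
time: 13.55
tool_pos: [0.5531, 0.2853, 0.2184]
tcp_rot: [179.9, -0.2, 57.5]
contact_force: [0.2, -0.2, -0.9]
width: 0.015
```

```bash
python3 - <<'E'
from h import *
look("11",housing(.5423,.3237,np.radians(14.2),(0,np.radians(42),0,np.radians(45))))
c=load("side11")
i=c["pixels"][205:250,250:300,::-1]
cv2.imwrite("pics/z11.png",cv2.resize(np.clip((i/255.)**.8*270,0,255).astype(np.uint8),None,fx=13,fy=13,interpolation=cv2.INTER_CUBIC))
E
```

```text
{'time': 13.55, 'q': [-23.7169, 34.0264, -10.8055, 96.1082, 7.8508, 50.3494, -70.2318], 'tool_pos': [0.5531, 0.2853, 0.2184], 'tcp_rot': [179.8799, -0.2239, 57.4755], 'contact_force': [0.1505, -0.1755, -0.9351], 'torque': [-0.0233, -0.0323, -0.0006], 'width': 0.015}
scale 6.666666666666666
```

View pics/z11.png

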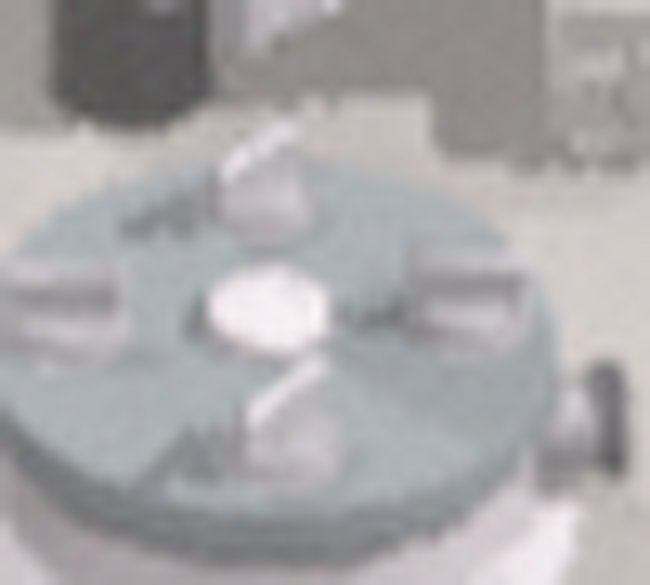

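View pics/l11.png

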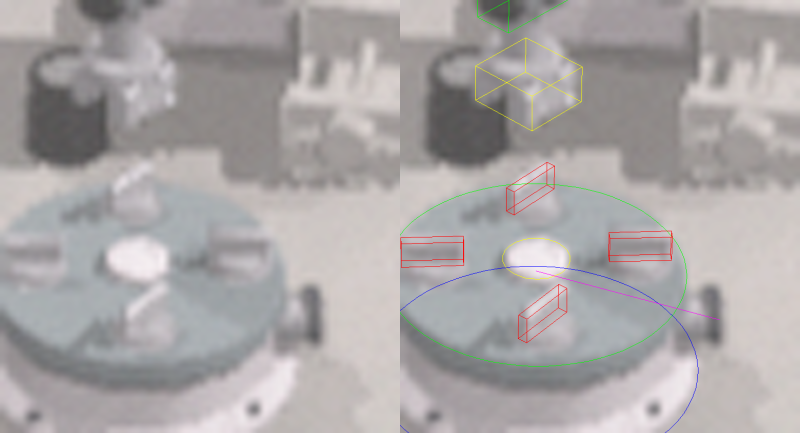

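```bash
cat >> h.py <<'E'
def ang(c,k,o,p,q):
    P=back(c,[n(*o,*p),n(*o,*q)],.062); d=P[1]-P[0]; a=np.degrees(np.arctan2(d[1],d[0]))
    print("screw",k,"mid",np.round(P.mean(0)[:2],4),"len",round(np.linalg.norm(d),4),"theta",round((14.2+90*(k-1)-a+90)%180-90,1))
E
python3 - <<'E'
from h import *
c=load("side11"); o=(250,205,13)
ang(c,2,o,(250,420),(322,362)); ang(c,4,o,(222,175),(293,130))
E
```

```text
screw 2 mid [0.5311 0.3616] len 0.0228 theta 40.5
screw 4 mid [0.5513 0.2857] len 0.0214 theta 45.3
```

```bash
python3 - <<'E'
from h import *; from cell import robot
st=robot.state(); st["tcp_rot"][2]%=360
print(st["tool_pos"],st["tcp_rot"],delta(st,[.5806,.3335,.200],189.5))
E
```

```text
[0.55252177 0.28485363 0.21713696] [ 1.79935106e+02 -1.14906256e-01  5.74795727e+01] (array([ 0.0561, -0.0025,  0.0171]), np.float64(-132.02))
```

Emit:
{"name": "drive_tool", "arguments": {"plan": [{"dx": 0.006,"dy": 0,"dz": 0,"roll": -10,"claw": 0.005},{"dx": 0.012,"dy": 0,"dz": 0,"roll": -20,"claw": 0.005},{"dx": 0.018,"dy": -0.001,"dz": 0,"roll": -30,"claw": 0.005},{"dx": 0.024,"dy": -0.001,"dz": 0,"roll": -40,"claw": 0.005},{"dx": 0.03,"dy": -0.001,"dz": 0,"roll": -50,"claw": 0.005},{"dx": 0.036,"dy": -0.002,"dz": 0,"roll": -60,"claw": 0.005},{"dx": 0.042,"dy": -0.002,"dz": 0,"roll": -70,"claw": 0.005},{"dx": 0.048,"dy": -0.002,"dz": 0,"roll": -80,"claw": 0.005},{"dx": 0.053,"dy": -0.0025,"dz": 0,"roll": -90,"claw": 0.005},{"dx": 0.0561,"dy": -0.0025,"dz": 0,"roll": -100,"claw": 0.005},{"dx": 0.0561,"dy": -0.0025,"dz": 0.004,"roll": -110,"claw": 0.005},{"dx": 0.0561,"dy": -0.0025,"dz": 0.009,"roll": -120,"claw": 0.005},{"dx": 0.0561,"dy": -0.0025,"dz": 0.017,"roll": -130,"claw": 0.005},{"dx": 0.0561,"dy": -0.0025,"dz": 0.017,"roll": -132,"claw": 0.005},{"dx": 0.0561,"dy": -0.0025,"dz": 0.017,"roll": -132,"claw": 0.005}]}}

```text
time: 15.48
tool_pos: [0.58, 0.3331, 0.1987]
tcp_rot: [180.0, -0.0, -170.7]
contact_force: [0.6, 1.0, -0.4]
width: 0.0148
```

```bash
python3 - <<'E'
from h import *
look("12",housing(.5416,.3237,np.radians(14.2),(0.07,np.radians(41),0.1,np.radians(45))))
t=__import__("cell").robot.capture("top"); pickle.dump(t,open("pics/top12.pkl","wb"))
overlay(t,[],(172,166,252,246),"pics/t12.png",7)
E
```

```text
{'time': 15.475, 'q': [-8.154, 45.6291, -40.1776, 87.5856, 32.5561, 58.936, 42.3768], 'tool_pos': [0.58, 0.3331, 0.1987], 'tcp_rot': [179.9974, -0.025, -170.6635], 'contact_force': [0.6131, 1.0426, -0.3637], 'torque': [-0.0153, 0.0167, -0.0229], 'width': 0.0148}
scale 6.666666666666666
```

View pics/l12.png

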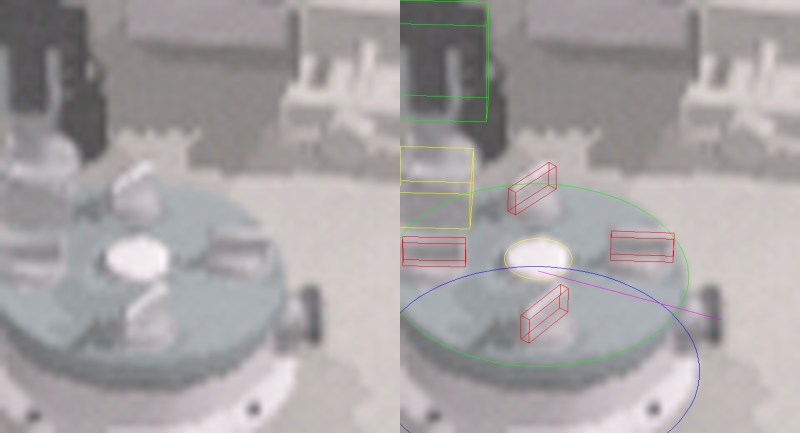

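View pics/t12.png

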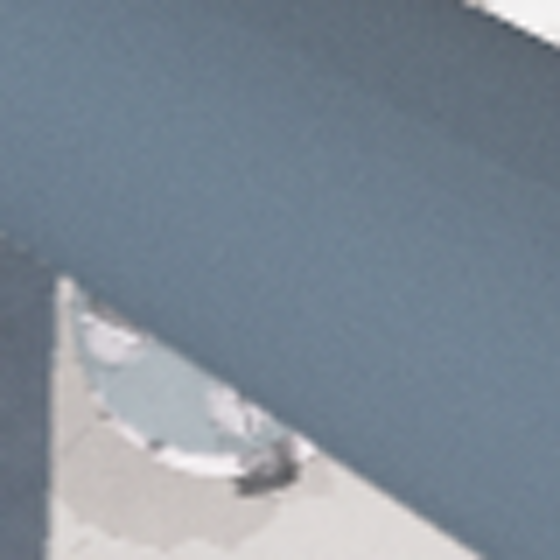

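Emit:
{"name": "drive_tool", "arguments": {"plan": [{"dx": 0,"dy": 0,"dz": 0.008,"roll": 0,"claw": 0.005},{"dx": 0,"dy": 0,"dz": 0.014,"roll": 0,"claw": 0.005},{"dx": 0,"dy": 0,"dz": 0.018,"roll": 0,"claw": 0.005},{"dx": 0,"dy": 0,"dz": 0.022,"roll": 0,"claw": 0.005},{"dx": 0,"dy": 0,"dz": 0.027,"roll": 0,"claw": 0.005},{"dx": 0,"dy": 0,"dz": 0.027,"roll": 0,"claw": 0.005}]}}

```text
time: 16.32
tool_pos: [0.5801, 0.3332, 0.1716]
tcp_rot: [-180.0, -0.0, -170.5]
contact_force: [0.2, 0.5, -1.7]
width: 0.0151
```

```bash
python3 - <<'E'
from h import *
look("13",housing(.5416,.3237,np.radians(14.2),(0.07,np.radians(41),0.1,np.radians(45))),(240,190,300,255))
E
```

```text
{'time': 16.325, 'q': [-8.7082, 47.4492, -39.1955, 88.3086, 33.8919, 56.5918, 41.6033], 'tool_pos': [0.5801, 0.3332, 0.1716], 'tcp_rot': [-179.9992, -0.0107, -170.5111], 'contact_force': [0.2356, 0.5079, -1.728], 'torque': [-0.0242, 0.0105, -0.012], 'width': 0.0151}
scale 6.666666666666666
```

View pics/l13.png

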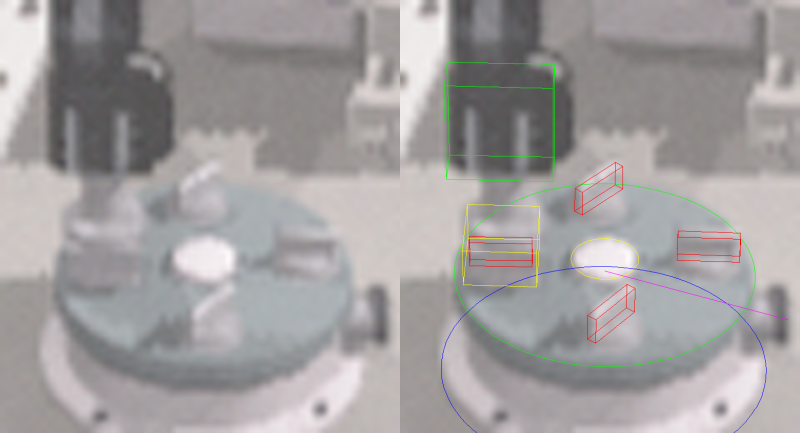

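Emit:
{"name": "drive_tool", "arguments": {"plan": [{"dx": 0,"dy": 0,"dz": 0,"roll": 8,"claw": 0.005},{"dx": 0,"dy": 0,"dz": 0,"roll": 16,"claw": 0.005},{"dx": 0,"dy": 0,"dz": 0,"roll": 24,"claw": 0.005},{"dx": 0,"dy": 0,"dz": 0,"roll": 32,"claw": 0.005},{"dx": 0,"dy": 0,"dz": 0,"roll": 40,"claw": 0.005},{"dx": 0,"dy": 0,"dz": 0,"roll": 48,"claw": 0.005},{"dx": 0,"dy": 0,"dz": 0,"roll": 54,"claw": 0.005},{"dx": 0,"dy": 0,"dz": 0,"roll": 54,"claw": 0.005}]}}

```text
time: 17.38
tool_pos: [0.5801, 0.3326, 0.1718]
tcp_rot: [-179.9, 0.1, 135.5]
contact_force: [0.3, -1.4, -1.8]
width: 0.0151
```

```bash
python3 - <<'E'
from h import *
from cell import robot
st=robot.state(); print({k:np.round(st[k],4).tolist() for k in("time","q","tool_pos","tcp_rot","contact_force","torque","width")})
E
```

```text
{'time': 17.375, 'q': [-15.8612, 44.133, -27.2716, 88.8176, 23.6655, 52.8999, -5.4402], 'tool_pos': [0.5801, 0.3326, 0.1718], 'tcp_rot': [-179.9497, 0.0581, 135.5467], 'contact_force': [0.3322, -1.4118, -1.7873], 'torque': [-0.4495, -0.1677, 0.0446], 'width': 0.0151}
```

Back off the slack, lift, and check.

Emit:
{"name": "drive_tool", "arguments": {"plan": [{"dx": 0,"dy": 0,"dz": 0,"roll": -6,"claw": 0.005},{"dx": 0,"dy": 0,"dz": 0,"roll": -12,"claw": 0.005},{"dx": 0,"dy": 0,"dz": -0.011,"roll": -12,"claw": 0.005},{"dx": 0,"dy": 0,"dz": -0.026,"roll": -12,"claw": 0.005},{"dx": 0,"dy": 0,"dz": -0.045,"roll": -12,"claw": 0.005},{"dx": 0,"dy": 0,"dz": -0.045,"roll": -12,"claw": 0.005}]}}

```text
time: 18.12
tool_pos: [0.5811, 0.3341, 0.2197]
tcp_rot: [179.8, 0.1, 147.5]
contact_force: [0.4, -0.3, -1.4]
width: 0.0152
```

```bash
python3 - <<'E'
from h import *; from cell import robot
look("14",())
c=load("side14")
i=c["pixels"][205:250,245:300,::-1]
cv2.imwrite("pics/z14.png",cv2.resize(np.clip((i/255.)**.8*270,0,255).astype(np.uint8),None,fx=13,fy=13,interpolation=cv2.INTER_CUBIC))
st=robot.state(); st["tcp_rot"][2]%=360
print(st["tool_pos"],st["tcp_rot"],delta(st,[.5028,.3139,.200],189))
E
```

```text
{'time': 18.125, 'q': [-13.3496, 41.5706, -31.4422, 87.2508, 24.1841, 57.7719, 6.1667], 'tool_pos': [0.5811, 0.3341, 0.2197], 'tcp_rot': [179.7595, 0.113, 147.4671], 'contact_force': [0.3801, -0.2932, -1.3715], 'torque': [-0.0112, -0.0359, -0.0001], 'width': 0.0152}
scale 6.666666666666666
[0.58054556 0.33357059 0.21831892] [1.79879203e+02 6.68084322e-02 1.47473927e+02] (array([ 0.055 , -0.0584,  0.0183]), np.float64(-41.53))
```

View pics/z14.png

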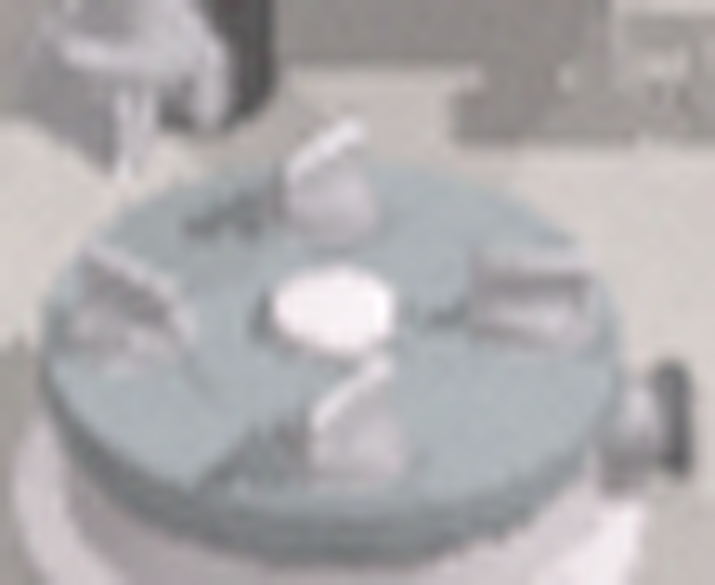

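```bash
python3 - <<'E'
from h import *
c=load("side14"); o=(245,205,13)
ang(c,1,o,(95,250),(182,298)); ang(c,2,o,(315,420),(387,362)); ang(c,4,o,(287,175),(360,128))
E
```

```text
screw 1 mid [0.5789 0.3334] len 0.0234 theta 44.8
screw 2 mid [0.5311 0.3616] len 0.0228 theta 40.5
screw 4 mid [0.5511 0.2853] len 0.0223 theta 44.9
```

Emit:
{"name": "drive_tool", "arguments": {"plan": [{"dx": 0.014,"dy": -0.015,"dz": 0,"roll": -10,"claw": 0.005},{"dx": 0.028,"dy": -0.03,"dz": 0,"roll": -20,"claw": 0.005},{"dx": 0.042,"dy": -0.045,"dz": 0,"roll": -30,"claw": 0.005},{"dx": 0.055,"dy": -0.0584,"dz": 0,"roll": -40,"claw": 0.005},{"dx": 0.055,"dy": -0.0584,"dz": 0.01,"roll": -41.5,"claw": 0.005},{"dx": 0.055,"dy": -0.0584,"dz": 0.018,"roll": -41.5,"claw": 0.005},{"dx": 0.055,"dy": -0.0584,"dz": 0.018,"roll": -41.5,"claw": 0.005}]}}

```text
time: 19.05
tool_pos: [0.5026, 0.3131, 0.1977]
tcp_rot: [-180.0, -0.1, -171.1]
contact_force: [-1.0, -0.2, -1.7]
width: 0.0154
```

```bash
python3 - <<'E'
from h import *
look("15",housing(.5416,.3237,np.radians(14.2),(0.785,np.radians(41),0.1,np.radians(45))),(250,190,310,255))
E
```

```text
{'time': 19.05, 'q': [-6.9424, 39.4346, -41.3064, 99.9226, 31.6617, 52.9877, 37.3375], 'tool_pos': [0.5026, 0.3131, 0.1977], 'tcp_rot': [-179.9602, -0.0803, -171.1482], 'contact_force': [-1.0176, -0.1817, -1.7019], 'torque': [-0.0001, -0.0239, 0.0288], 'width': 0.0154}
scale 6.666666666666666
```

View pics/l15.png

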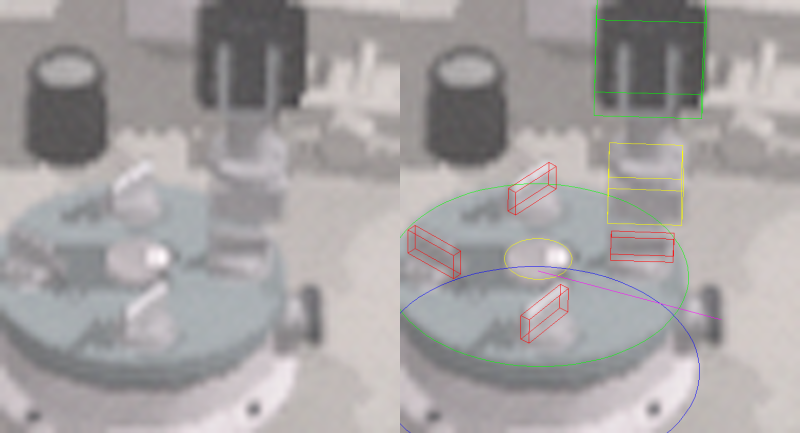

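Emit:
{"name": "drive_tool", "arguments": {"plan": [{"dx": 0,"dy": 0,"dz": 0.008,"roll": 0,"claw": 0.005},{"dx": 0,"dy": 0,"dz": 0.014,"roll": 0,"claw": 0.005},{"dx": 0,"dy": 0,"dz": 0.018,"roll": 0,"claw": 0.005},{"dx": 0,"dy": 0,"dz": 0.022,"roll": 0,"claw": 0.005},{"dx": 0,"dy": 0,"dz": 0.0265,"roll": 0,"claw": 0.005},{"dx": 0,"dy": 0,"dz": 0.0265,"roll": 0,"claw": 0.005}]}}

```text
time: 19.85
tool_pos: [0.5021, 0.3133, 0.172]
tcp_rot: [-180.0, -0.0, -171.0]
contact_force: [-0.2, -0.2, -0.8]
width: 0.0151
```

```bash
python3 - <<'E'
from h import *
look("16",housing(.5416,.3237,np.radians(14.2),(0.785,np.radians(41),0.1,np.radians(45))),(250,190,310,255))
E
```

```text
{'time': 19.85, 'q': [-7.8415, 41.3245, -40.0482, 100.7115, 33.3946, 50.5213, 36.131], 'tool_pos': [0.5021, 0.3133, 0.172], 'tcp_rot': [-179.9824, -0.0339, -171.0078], 'contact_force': [-0.2412, -0.2026, -0.7855], 'torque': [-0.012, 0.0499, -0.0494], 'width': 0.0151}
scale 6.666666666666666
```

View pics/l16.png

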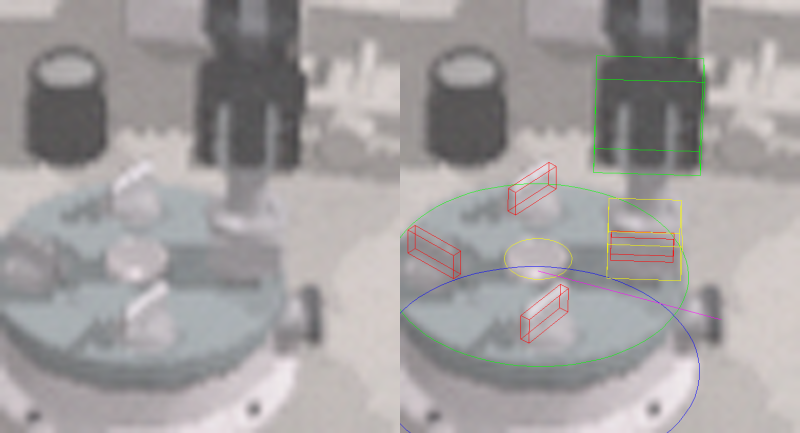

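Engaged with no force. Turn from yaw 189.0 to 135.5.

Emit:
{"name": "drive_tool", "arguments": {"plan": [{"dx": 0,"dy": 0,"dz": 0,"roll": 8,"claw": 0.005},{"dx": 0,"dy": 0,"dz": 0,"roll": 16,"claw": 0.005},{"dx": 0,"dy": 0,"dz": 0,"roll": 24,"claw": 0.005},{"dx": 0,"dy": 0,"dz": 0,"roll": 32,"claw": 0.005},{"dx": 0,"dy": 0,"dz": 0,"roll": 40,"claw": 0.005},{"dx": 0,"dy": 0,"dz": 0,"roll": 48,"claw": 0.005},{"dx": 0,"dy": 0,"dz": 0,"roll": 53.5,"claw": 0.005},{"dx": 0,"dy": 0,"dz": 0,"roll": 53.5,"claw": 0.005}]}}

```text
time: 20.9
tool_pos: [0.5025, 0.3127, 0.1724]
tcp_rot: [-179.9, 0.1, 135.5]
contact_force: [0.2, -2.0, -2.0]
width: 0.015
```

Emit:
{"name": "drive_tool", "arguments": {"plan": [{"dx": 0,"dy": 0,"dz": 0,"roll": -6,"claw": 0.005},{"dx": 0,"dy": 0,"dz": 0,"roll": -12,"claw": 0.005},{"dx": 0,"dy": 0,"dz": -0.011,"roll": -12,"claw": 0.005},{"dx": 0,"dy": 0,"dz": -0.026,"roll": -12,"claw": 0.005},{"dx": 0,"dy": 0,"dz": -0.045,"roll": -12,"claw": 0.005},{"dx": 0,"dy": 0,"dz": -0.045,"roll": -12,"claw": 0.005}]}}

```text
time: 21.65
tool_pos: [0.5033, 0.3144, 0.2199]
tcp_rot: [179.8, 0.1, 147.5]
contact_force: [0.8, 0.3, -1.0]
width: 0.0153
```

```bash
python3 - <<'E'
from h import *; from cell import robot
look("17",())
c=load("side17")
i=c["pixels"][205:250,245:300,::-1]
cv2.imwrite("pics/z17.png",cv2.resize(np.clip((i/255.)**.8*270,0,255).astype(np.uint8),None,fx=13,fy=13,interpolation=cv2.INTER_CUBIC))
st=robot.state(); st["tcp_rot"][2]%=360
print(st["tool_pos"],st["tcp_rot"],delta(st,[.5317,.3625,.200],242))
E
```

```text
{'time': 21.65, 'q': [-12.8362, 34.8822, -32.4575, 99.6074, 22.974, 51.9872, 2.5274], 'tool_pos': [0.5033, 0.3144, 0.2199], 'tcp_rot': [179.7767, 0.1065, 147.4697], 'contact_force': [0.7847, 0.2937, -0.9704], 'torque': [0.0163, -0.0304, 0.0243], 'width': 0.0153}
scale 6.666666666666666
[0.50278748 0.31383439 0.21863904] [1.79883626e+02 6.49991514e-02 1.47469435e+02] (array([0.0018, 0.0566, 0.0186]), np.float64(-94.53))
```

View pics/z17.png

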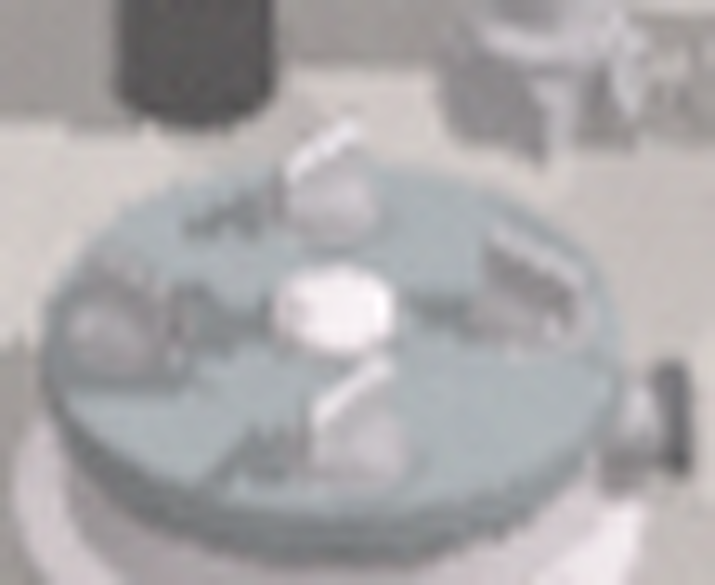

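```bash
python3 - <<'E'
from h import *
c=load("side17"); o=(245,205,13)
ang(c,3,o,(495,230),(582,278))
E
```

```text
screw 3 mid [0.5031 0.3109] len 0.0228 theta 46.6
```

Emit:
{"name": "drive_tool", "arguments": {"plan": [{"dx": 0,"dy": 0,"dz": 0.012,"roll": 0,"claw": 0.005},{"dx": 0,"dy": 0,"dz": 0.024,"roll": 0,"claw": 0.005},{"dx": 0,"dy": 0,"dz": 0.032,"roll": 0,"claw": 0.005},{"dx": 0,"dy": 0,"dz": 0.039,"roll": 0,"claw": 0.005},{"dx": 0,"dy": 0,"dz": 0.046,"roll": 0,"claw": 0.005},{"dx": 0,"dy": 0,"dz": 0.046,"roll": 0,"claw": 0.005}], "squeeze": 100}}

```text
time: 22.45
tool_pos: [0.5024, 0.3137, 0.1713]
tcp_rot: [180.0, 0.0, 147.5]
contact_force: [-0.2, 0.2, -0.6]
width: 0.0147
```

Emit:
{"name": "drive_tool", "arguments": {"plan": [{"dx": 0,"dy": 0,"dz": -0.0005,"roll": 8,"claw": 0.005},{"dx": 0,"dy": 0,"dz": -0.0005,"roll": 16,"claw": 0.005},{"dx": 0,"dy": 0,"dz": -0.0005,"roll": 24,"claw": 0.005},{"dx": 0,"dy": 0,"dz": -0.0005,"roll": 32,"claw": 0.005},{"dx": 0,"dy": 0,"dz": -0.0005,"roll": 40,"claw": 0.005},{"dx": 0,"dy": 0,"dz": -0.0005,"roll": 48,"claw": 0.005},{"dx": 0,"dy": 0,"dz": -0.0005,"roll": 55,"claw": 0.005},{"dx": 0,"dy": 0,"dz": -0.0005,"roll": 55,"claw": 0.005}]}}

```text
time: 23.45
tool_pos: [0.5025, 0.3134, 0.1717]
tcp_rot: [180.0, 0.0, 92.6]
contact_force: [0.9, -0.3, -3.1]
width: 0.0151
```

```bash
cat > st.py <<'E'
from h import *
from cell import robot
st=robot.state(); print({k:np.round(st[k],4).tolist() for k in("time","q","tool_pos","tcp_rot","contact_force","torque","joint_efforts","width")})
E
python3 st.py
```

```text
{'time': 23.45, 'q': [-23.6382, 36.0152, -17.2817, 101.6843, 14.4995, 44.4593, -45.6539], 'tool_pos': [0.5025, 0.3134, 0.1717], 'tcp_rot': [179.9632, 0.0226, 92.5644], 'contact_force': [0.9274, -0.2515, -3.0596], 'torque': [-0.0787, -0.3711, 0.0576], 'joint_efforts': [-0.7368, -58.2936, -4.3998, -20.3896, -0.4483, 0.2301, -0.6216], 'width': 0.0151}
```

Emit:
{"name": "drive_tool", "arguments": {"plan": [{"dx": 0,"dy": 0,"dz": 0,"roll": 1.5,"claw": 0.005},{"dx": 0,"dy": 0,"dz": 0,"roll": 3,"claw": 0.005},{"dx": 0,"dy": 0,"dz": 0,"roll": 3,"claw": 0.005}]}}

```text
time: 23.82
tool_pos: [0.5025, 0.3133, 0.1718]
tcp_rot: [180.0, 0.0, 89.5]
contact_force: [3.5, 0.1, -5.3]
width: 0.0148
```

```bash
python3 st.py
```

```text
{'time': 23.825, 'q': [-24.1354, 35.9209, -16.571, 101.7121, 13.8692, 44.3463, -48.1963], 'tool_pos': [0.5025, 0.3133, 0.1718], 'tcp_rot': [179.9804, 0.0018, 89.4985], 'contact_force': [3.5338, 0.0645, -5.2999], 'torque': [-0.0583, -0.7394, 0.1584], 'joint_efforts': [-0.851, -59.0774, -4.8425, -20.2547, -0.6632, 0.6115, -0.2513], 'width': 0.0148}
```

Torque is rising (0.06 → 0.16 N·m). A little more to be sure of the stop.

Emit:
{"name": "drive_tool", "arguments": {"plan": [{"dx": 0,"dy": 0,"dz": 0,"roll": 1.5,"claw": 0.005},{"dx": 0,"dy": 0,"dz": 0,"roll": 3,"claw": 0.005},{"dx": 0,"dy": 0,"dz": 0,"roll": 3,"claw": 0.005}]}}

```text
time: 24.2
tool_pos: [0.5025, 0.3134, 0.1718]
tcp_rot: [180.0, 0.0, 86.5]
contact_force: [4.0, -0.7, -7.8]
width: 0.0146
```

```bash
python3 st.py
```

```text
{'time': 24.2, 'q': [-24.697, 35.824, -15.8122, 101.7496, 13.2526, 44.227, -50.7156], 'tool_pos': [0.5025, 0.3134, 0.1718], 'tcp_rot': [179.9736, 0.0088, 86.4908], 'contact_force': [4.0402, -0.7072, -7.7762], 'torque': [-0.0813, -1.1273, 0.4597], 'joint_efforts': [-1.0245, -60.0227, -5.0057, -20.1451, -1.1666, 0.9926, -0.5619], 'width': 0.0146}
```

Emit:
{"name": "drive_tool", "arguments": {"plan": [{"dx": 0,"dy": 0,"dz": 0,"roll": -8,"claw": 0.005},{"dx": 0,"dy": 0,"dz": 0,"roll": -16,"claw": 0.005},{"dx": 0,"dy": 0,"dz": -0.011,"roll": -16,"claw": 0.005},{"dx": 0,"dy": 0,"dz": -0.026,"roll": -16,"claw": 0.005},{"dx": 0,"dy": 0,"dz": -0.045,"roll": -16,"claw": 0.005},{"dx": 0,"dy": 0,"dz": -0.045,"roll": -16,"claw": 0.005}]}}

```text
time: 24.95
tool_pos: [0.5033, 0.3144, 0.2194]
tcp_rot: [179.8, -0.1, 102.4]
contact_force: [0.5, -0.9, -1.5]
width: 0.0151
```

```bash
python3 - <<'E'
from h import *; from cell import robot
look("18",())
c=load("side18")
i=c["pixels"][205:250,245:300,::-1]
cv2.imwrite("pics/z18.png",cv2.resize(np.clip((i/255.)**.8*270,0,255).astype(np.uint8),None,fx=13,fy=13,interpolation=cv2.INTER_CUBIC))
st=robot.state(); st["tcp_rot"][2]%=360
print(st["tool_pos"],st["tcp_rot"],delta(st,[.5806,.3337,.200],148))
E
```

```text
{'time': 24.95, 'q': [-20.8733, 32.634, -21.0495, 100.1229, 14.7419, 49.7093, -35.999], 'tool_pos': [0.5033, 0.3144, 0.2194], 'tcp_rot': [179.7676, -0.0887, 102.4397], 'contact_force': [0.4922, -0.9379, -1.5004], 'torque': [-0.0207, -0.0226, 0.0068], 'width': 0.0151}
scale 6.666666666666666
[0.50272232 0.31387273 0.21817704] [ 1.79877054e+02 -3.92653893e-02  1.02456434e+02] (array([0.0026, 0.0803, 0.0182]), np.float64(-45.54))
```

View pics/z18.png

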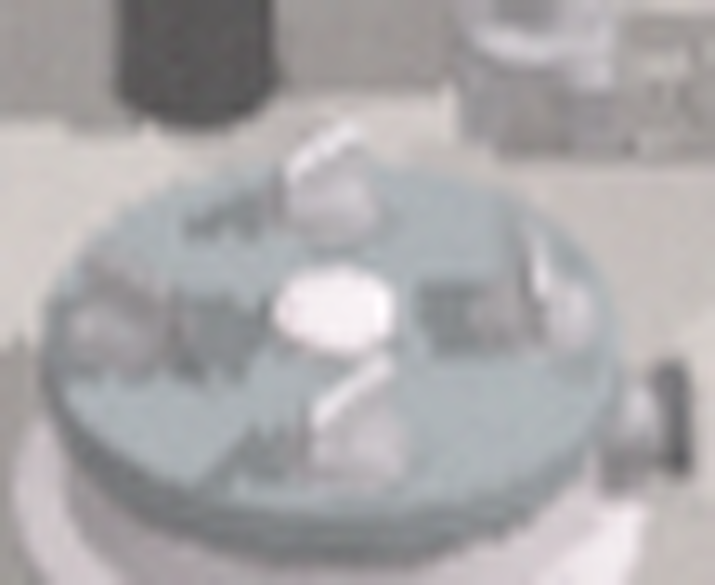

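View pics/l18.png

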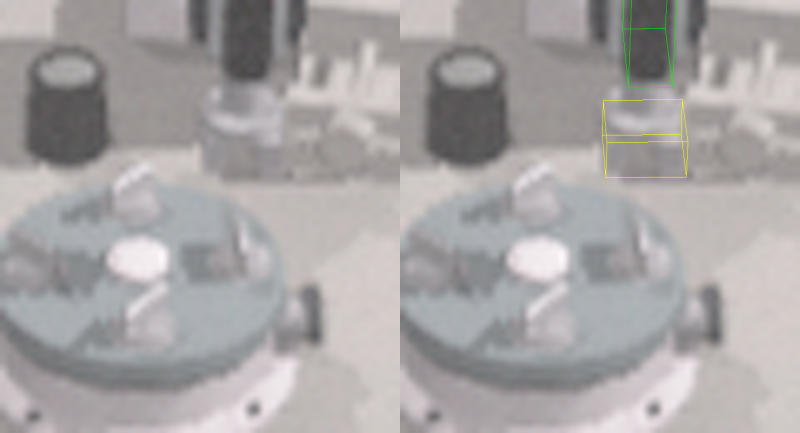

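Emit:
{"name": "drive_tool", "arguments": {"plan": [{"dx": 0,"dy": 0.02,"dz": 0,"roll": -10,"claw": 0.005},{"dx": 0.001,"dy": 0.04,"dz": 0,"roll": -20,"claw": 0.005},{"dx": 0.002,"dy": 0.06,"dz": 0,"roll": -30,"claw": 0.005},{"dx": 0.0026,"dy": 0.0803,"dz": 0,"roll": -40,"claw": 0.005},{"dx": 0.0026,"dy": 0.0803,"dz": 0.01,"roll": -45.5,"claw": 0.005},{"dx": 0.0026,"dy": 0.0803,"dz": 0.018,"roll": -45.5,"claw": 0.005},{"dx": 0.0026,"dy": 0.0803,"dz": 0.018,"roll": -45.5,"claw": 0.005}]}}

```text
time: 25.88
tool_pos: [0.5793, 0.3329, 0.1976]
tcp_rot: [-179.9, -0.1, 147.9]
contact_force: [-1.0, -0.2, -1.3]
width: 0.0152
```

```bash
python3 - <<'E'
from h import *
look("19",(),(240,190,300,255))
E
```

```text
{'time': 25.875, 'q': [-14.2604, 42.7825, -29.9211, 88.0547, 24.153, 55.8452, 6.5495], 'tool_pos': [0.5793, 0.3329, 0.1976], 'tcp_rot': [-179.8675, -0.0629, 147.8927], 'contact_force': [-0.996, -0.1886, -1.2975], 'torque': [0.0094, -0.0004, 0.0278], 'width': 0.0152}
scale 6.666666666666666
```

View pics/l19.png

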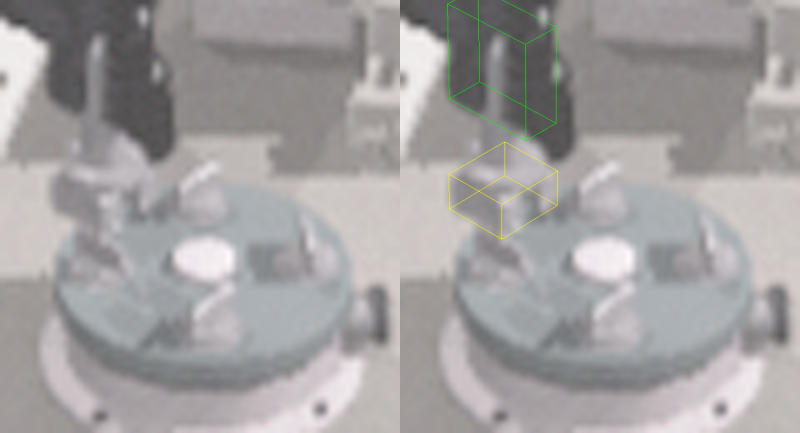

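Aligned. Down.

Emit:
{"name": "drive_tool", "arguments": {"plan": [{"dx": 0,"dy": 0,"dz": 0.008,"roll": 0,"claw": 0.005},{"dx": 0,"dy": 0,"dz": 0.014,"roll": 0,"claw": 0.005},{"dx": 0,"dy": 0,"dz": 0.018,"roll": 0,"claw": 0.005},{"dx": 0,"dy": 0,"dz": 0.022,"roll": 0,"claw": 0.005},{"dx": 0,"dy": 0,"dz": 0.0265,"roll": 0,"claw": 0.005},{"dx": 0,"dy": 0,"dz": 0.0265,"roll": 0,"claw": 0.005}]}}

```text
time: 26.68
tool_pos: [0.5799, 0.3332, 0.1719]
tcp_rot: [-180.0, -0.0, 148.0]
contact_force: [0.3, -0.2, -2.3]
width: 0.0149
```

Turn from 148 to 86.5 (61.5°).

Emit:
{"name": "drive_tool", "arguments": {"plan": [{"dx": 0,"dy": 0,"dz": 0,"roll": 8,"claw": 0.005},{"dx": 0,"dy": 0,"dz": 0,"roll": 16,"claw": 0.005},{"dx": 0,"dy": 0,"dz": 0,"roll": 24,"claw": 0.005},{"dx": 0,"dy": 0,"dz": 0,"roll": 32,"claw": 0.005},{"dx": 0,"dy": 0,"dz": 0,"roll": 40,"claw": 0.005},{"dx": 0,"dy": 0,"dz": 0,"roll": 48,"claw": 0.005},{"dx": 0,"dy": 0,"dz": 0,"roll": 55,"claw": 0.005},{"dx": 0,"dy": 0,"dz": 0,"roll": 58.5,"claw": 0.005},{"dx": 0,"dy": 0,"dz": 0,"roll": 60,"claw": 0.005},{"dx": 0,"dy": 0,"dz": 0,"roll": 61.5,"claw": 0.005},{"dx": 0,"dy": 0,"dz": 0,"roll": 61.5,"claw": 0.005}]}}

```text
time: 28.05
tool_pos: [0.5802, 0.3331, 0.1723]
tcp_rot: [-180.0, 0.0, 86.5]
contact_force: [1.0, -0.6, -3.3]
width: 0.0149
```

```bash
python3 st.py
```

```text
{'time': 28.05, 'q': [-23.8897, 42.0032, -14.8043, 89.3327, 12.8609, 50.3664, -46.7772], 'tool_pos': [0.5802, 0.3331, 0.1723], 'tcp_rot': [-179.9961, 0.0354, 86.5143], 'contact_force': [1.0468, -0.6071, -3.2621], 'torque': [-0.3796, -0.1563, 0.3927], 'joint_efforts': [-0.8114, -66.1263, -4.6721, -23.3538, -0.7409, -0.2395, -0.532], 'width': 0.0149}
```

Emit:
{"name": "drive_tool", "arguments": {"plan": [{"dx": 0,"dy": 0,"dz": 0,"roll": -8,"claw": 0.005},{"dx": 0,"dy": 0,"dz": 0,"roll": -16,"claw": 0.005},{"dx": 0,"dy": 0,"dz": -0.011,"roll": -16,"claw": 0.005},{"dx": 0,"dy": 0,"dz": -0.026,"roll": -16,"claw": 0.005},{"dx": 0,"dy": 0,"dz": -0.045,"roll": -16,"claw": 0.005},{"dx": 0,"dy": 0,"dz": -0.045,"roll": -16,"claw": 0.005}]}}

```text
time: 28.8
tool_pos: [0.5812, 0.3343, 0.2203]
tcp_rot: [179.7, -0.1, 102.4]
contact_force: [0.1, 0.2, -1.4]
width: 0.0148
```

```bash
python3 - <<'E'
from h import *; from cell import robot
look("20",())
c=load("side20")
i=c["pixels"][205:250,245:300,::-1]
cv2.imwrite("pics/z20.png",cv2.resize(np.clip((i/255.)**.8*270,0,255).astype(np.uint8),None,fx=13,fy=13,interpolation=cv2.INTER_CUBIC))
st=robot.state(); st["tcp_rot"][2]%=360
print(st["tool_pos"],st["tcp_rot"],delta(st,[.5322,.3628,.200],62))
E
```

```text
{'time': 28.8, 'q': [-20.8555, 39.215, -19.5285, 87.726, 14.9062, 55.3583, -32.3224], 'tool_pos': [0.5812, 0.3343, 0.2203], 'tcp_rot': [179.7467, -0.0925, 102.4451], 'contact_force': [0.0882, 0.1808, -1.4147], 'torque': [0.0149, 0.0142, 0.0188], 'width': 0.0148}
scale 6.666666666666666
[0.58060186 0.33380542 0.21882714] [ 1.79867150e+02 -4.04253899e-02  1.02461574e+02] (array([ 0.0388, -0.041 ,  0.0188]), np.float64(40.46))
```

View pics/z20.png

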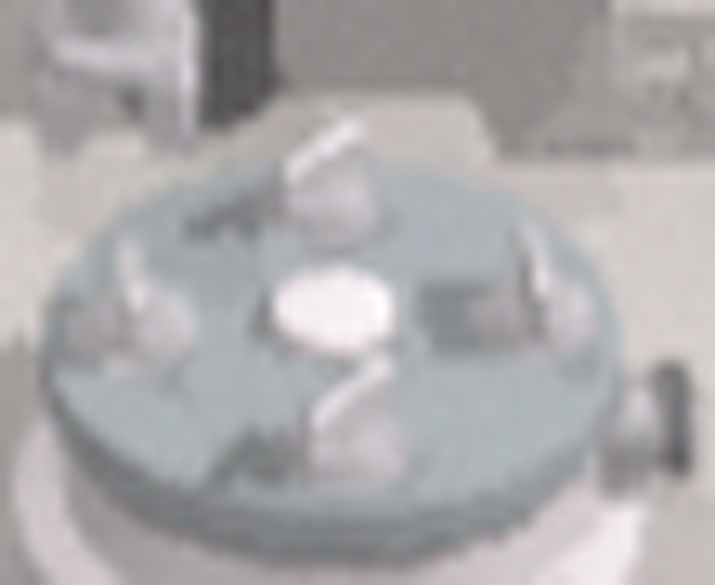

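Screws 1 and 3 are both square to the radius (blades at (130,270) and (538,262)). Now screw 2.

Emit:
{"name": "drive_tool", "arguments": {"plan": [{"dx": 0.01,"dy": -0.01,"dz": 0,"roll": 10,"claw": 0.005},{"dx": 0.02,"dy": -0.02,"dz": 0,"roll": 20,"claw": 0.005},{"dx": 0.03,"dy": -0.031,"dz": 0,"roll": 30,"claw": 0.005},{"dx": 0.0388,"dy": -0.041,"dz": 0,"roll": 40,"claw": 0.005},{"dx": 0.0388,"dy": -0.041,"dz": 0.01,"roll": 40.5,"claw": 0.005},{"dx": 0.0388,"dy": -0.041,"dz": 0.0185,"roll": 40.5,"claw": 0.005},{"dx": 0.0388,"dy": -0.041,"dz": 0.0185,"roll": 40.5,"claw": 0.005}]}}

```text
time: 29.72
tool_pos: [0.5318, 0.3612, 0.1973]
tcp_rot: [-180.0, 0.1, 62.0]
contact_force: [0.7, -1.0, -1.4]
width: 0.0147
```

```bash
python3 - <<'E'
from h import *
look("21",())
E
```

```text
{'time': 29.725, 'q': [-31.1469, 37.4777, -10.1932, 93.1884, 8.0742, 50.1992, -72.4415], 'tool_pos': [0.5318, 0.3612, 0.1973], 'tcp_rot': [-179.9565, 0.1382, 62.0306], 'contact_force': [0.6743, -0.9527, -1.4183], 'torque': [-0.0103, 0.0323, 0.0628], 'width': 0.0147}
scale 6.666666666666666
```

View pics/l21.png

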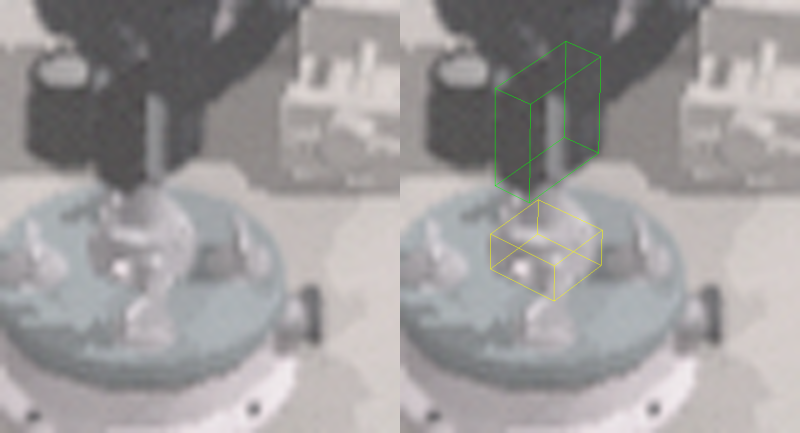

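Emit:
{"name": "drive_tool", "arguments": {"plan": [{"dx": 0,"dy": 0,"dz": 0.008,"roll": 0,"claw": 0.005},{"dx": 0,"dy": 0,"dz": 0.014,"roll": 0,"claw": 0.005},{"dx": 0,"dy": 0,"dz": 0.018,"roll": 0,"claw": 0.005},{"dx": 0,"dy": 0,"dz": 0.022,"roll": 0,"claw": 0.005},{"dx": 0,"dy": 0,"dz": 0.0265,"roll": 0,"claw": 0.005},{"dx": 0,"dy": 0,"dz": 0.0265,"roll": 0,"claw": 0.005}]}}

```text
time: 30.52
tool_pos: [0.5315, 0.3623, 0.1719]
tcp_rot: [-180.0, 0.0, 62.0]
contact_force: [0.9, 0.9, -1.4]
width: 0.0149
```

```bash
python3 - <<'E'
from h import *
look("22",())
E
```

```text
{'time': 30.525, 'q': [-31.4315, 39.3756, -9.9108, 93.8617, 8.5077, 47.5445, -72.898], 'tool_pos': [0.5315, 0.3623, 0.1719], 'tcp_rot': [-179.981, 0.0395, 61.996], 'contact_force': [0.8837, 0.9346, -1.4407], 'torque': [-0.033, -0.0156, -0.0415], 'width': 0.0149}
scale 6.666666666666666
```

View pics/l22.png

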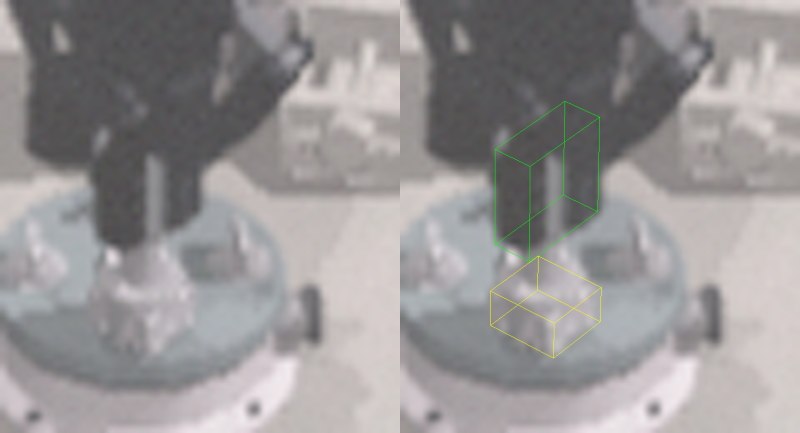

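Seated. Turn from 62 to −3.5 (65.5°).

Emit:
{"name": "drive_tool", "arguments": {"plan": [{"dx": 0,"dy": 0,"dz": 0,"roll": 8,"claw": 0.005},{"dx": 0,"dy": 0,"dz": 0,"roll": 16,"claw": 0.005},{"dx": 0,"dy": 0,"dz": 0,"roll": 24,"claw": 0.005},{"dx": 0,"dy": 0,"dz": 0,"roll": 32,"claw": 0.005},{"dx": 0,"dy": 0,"dz": 0,"roll": 40,"claw": 0.005},{"dx": 0,"dy": 0,"dz": 0,"roll": 48,"claw": 0.005},{"dx": 0,"dy": 0,"dz": 0,"roll": 56,"claw": 0.005},{"dx": 0,"dy": 0,"dz": 0,"roll": 61.5,"claw": 0.005},{"dx": 0,"dy": 0,"dz": 0,"roll": 63.5,"claw": 0.005},{"dx": 0,"dy": 0,"dz": 0,"roll": 65.5,"claw": 0.005},{"dx": 0,"dy": 0,"dz": 0,"roll": 65.5,"claw": 0.005}]}}

```text
time: 31.95
tool_pos: [0.5326, 0.3615, 0.1726]
tcp_rot: [179.9, -0.1, -3.5]
contact_force: [3.4, -3.2, -0.9]
width: 0.0147
```

```bash
python3 st.py
```

```text
{'time': 31.95, 'q': [-42.7404, 39.0531, 6.5467, 94.6099, -5.5374, 46.6195, -127.3614], 'tool_pos': [0.5326, 0.3615, 0.1726], 'tcp_rot': [179.9492, -0.0902, -3.5207], 'contact_force': [3.3717, -3.2036, -0.8616], 'torque': [-0.9811, -0.9886, 0.4566], 'joint_efforts': [-3.0605, -61.811, 0.3064, -21.5456, -1.7315, 0.3621, -0.5274], 'width': 0.0147}
```

At the stop (0.46 N·m). Back off and lift.

Emit:
{"name": "drive_tool", "arguments": {"plan": [{"dx": 0,"dy": 0,"dz": 0,"roll": -8,"claw": 0.005},{"dx": 0,"dy": 0,"dz": 0,"roll": -16,"claw": 0.005},{"dx": 0,"dy": 0,"dz": -0.011,"roll": -16,"claw": 0.005},{"dx": 0,"dy": 0,"dz": -0.026,"roll": -16,"claw": 0.005},{"dx": 0,"dy": 0,"dz": -0.045,"roll": -16,"claw": 0.005},{"dx": 0,"dy": 0,"dz": -0.045,"roll": -16,"claw": 0.005}]}}

```text
time: 32.7
tool_pos: [0.5327, 0.3633, 0.2201]
tcp_rot: [-179.9, -0.2, 12.5]
contact_force: [0.5, 0.5, -2.2]
width: 0.0149
```

```bash
python3 - <<'E'
from h import *; from cell import robot
look("23",())
c=load("side23")
i=c["pixels"][205:250,245:300,::-1]
cv2.imwrite("pics/z23.png",cv2.resize(np.clip((i/255.)**.8*270,0,255).astype(np.uint8),None,fx=13,fy=13,interpolation=cv2.INTER_CUBIC))
st=robot.state(); st["tcp_rot"][2]%=360
print(st["tool_pos"],st["tcp_rot"],delta(st,[.5521,.2848,.200],58))
E
```

```text
{'time': 32.7, 'q': [-40.1601, 35.3993, 2.6953, 93.0667, -2.0043, 51.3173, -114.266], 'tool_pos': [0.5327, 0.3633, 0.2201], 'tcp_rot': [-179.8833, -0.2364, 12.4505], 'contact_force': [0.489, 0.4933, -2.2028], 'torque': [0.0098, -0.0097, 0.0215], 'width': 0.0149}
scale 6.666666666666666
[0.53213033 0.36286043 0.21874029] [-1.79940153e+02 -1.20560478e-01  1.24660457e+01] (array([0.0026, 0.0805, 0.0187]), np.float64(-45.53))
```

View pics/z23.png

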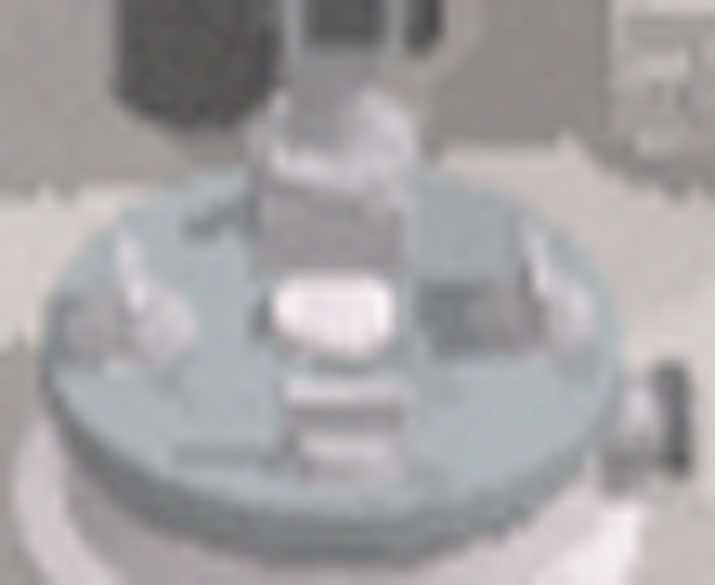

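Screw 2 is tangential (the bar at (345,400)). Now screw 4.

Emit:
{"name": "drive_tool", "arguments": {"plan": [{"dx": 0,"dy": 0.02,"dz": 0,"roll": -10,"claw": 0.005},{"dx": 0.001,"dy": 0.04,"dz": 0,"roll": -20,"claw": 0.005},{"dx": 0.002,"dy": 0.06,"dz": 0,"roll": -30,"claw": 0.005},{"dx": 0.0026,"dy": 0.0805,"dz": 0,"roll": -40,"claw": 0.005},{"dx": 0.0026,"dy": 0.0805,"dz": 0.01,"roll": -45.5,"claw": 0.005},{"dx": 0.0026,"dy": 0.0805,"dz": 0.0185,"roll": -45.5,"claw": 0.005},{"dx": 0.0026,"dy": 0.0805,"dz": 0.0185,"roll": -45.5,"claw": 0.005}]}}

```text
time: 33.62
tool_pos: [0.5508, 0.2844, 0.1977]
tcp_rot: [-179.9, 0.1, 57.9]
contact_force: [0.1, -0.4, -2.0]
width: 0.0148
```

```bash
python3 - <<'E'
from h import *
look("24",())
E
```

```text
{'time': 33.625, 'q': [-25.6858, 35.3225, -8.0878, 96.9959, 6.2307, 48.2494, -68.5592], 'tool_pos': [0.5508, 0.2844, 0.1977], 'tcp_rot': [-179.9249, 0.107, 57.9088], 'contact_force': [0.0692, -0.4206, -2.0195], 'torque': [0.0387, 0.0254, -0.0336], 'width': 0.0148}
scale 6.666666666666666
```

View pics/l24.png

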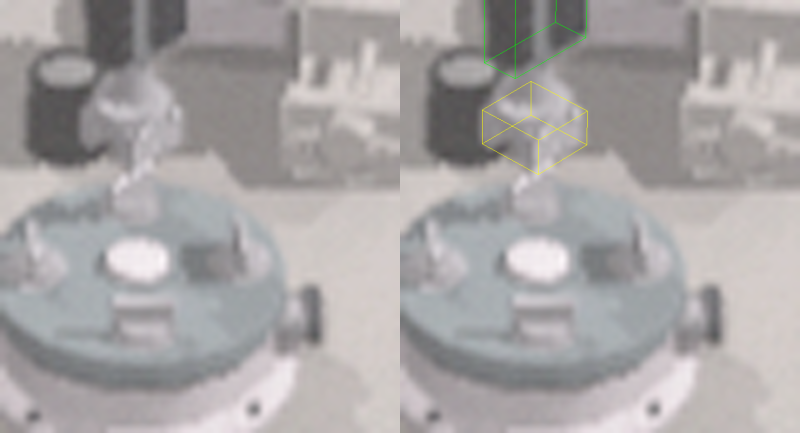

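Emit:
{"name": "drive_tool", "arguments": {"plan": [{"dx": 0,"dy": 0,"dz": 0.008,"roll": 0,"claw": 0.005},{"dx": 0,"dy": 0,"dz": 0.014,"roll": 0,"claw": 0.005},{"dx": 0,"dy": 0,"dz": 0.018,"roll": 0,"claw": 0.005},{"dx": 0,"dy": 0,"dz": 0.022,"roll": 0,"claw": 0.005},{"dx": 0,"dy": 0,"dz": 0.0265,"roll": 0,"claw": 0.005},{"dx": 0,"dy": 0,"dz": 0.0265,"roll": 0,"claw": 0.005}]}}

```text
time: 34.42
tool_pos: [0.5515, 0.2842, 0.1719]
tcp_rot: [-180.0, 0.0, 58.0]
contact_force: [-0.4, -0.3, -1.0]
width: 0.0146
```

Seated. Turn from 58 to −3.5 (61.5°).

Emit:
{"name": "drive_tool", "arguments": {"plan": [{"dx": 0,"dy": 0,"dz": 0,"roll": 8,"claw": 0.005},{"dx": 0,"dy": 0,"dz": 0,"roll": 16,"claw": 0.005},{"dx": 0,"dy": 0,"dz": 0,"roll": 24,"claw": 0.005},{"dx": 0,"dy": 0,"dz": 0,"roll": 32,"claw": 0.005},{"dx": 0,"dy": 0,"dz": 0,"roll": 40,"claw": 0.005},{"dx": 0,"dy": 0,"dz": 0,"roll": 48,"claw": 0.005},{"dx": 0,"dy": 0,"dz": 0,"roll": 55,"claw": 0.005},{"dx": 0,"dy": 0,"dz": 0,"roll": 58.5,"claw": 0.005},{"dx": 0,"dy": 0,"dz": 0,"roll": 60,"claw": 0.005},{"dx": 0,"dy": 0,"dz": 0,"roll": 61.5,"claw": 0.005},{"dx": 0,"dy": 0,"dz": 0,"roll": 61.5,"claw": 0.005}]}}

```text
time: 35.8
tool_pos: [0.5521, 0.284, 0.1725]
tcp_rot: [180.0, -0.1, -3.5]
contact_force: [2.8, -2.5, -2.1]
width: 0.0148
```

```bash
python3 st.py
```

```text
{'time': 35.8, 'q': [-36.8853, 37.2384, 7.7202, 98.3607, -6.5558, 44.8078, -119.5596], 'tool_pos': [0.5521, 0.284, 0.1725], 'tcp_rot': [179.9784, -0.0533, -3.4928], 'contact_force': [2.777, -2.5463, -2.0621], 'torque': [-0.7073, -0.7659, 0.4626], 'joint_efforts': [-1.7923, -59.6928, 1.8169, -20.6971, -1.2177, 0.5177, -0.5339], 'width': 0.0148}
```

Emit:
{"name": "drive_tool", "arguments": {"plan": [{"dx": 0,"dy": 0,"dz": 0,"roll": -8,"claw": 0.005},{"dx": 0,"dy": 0,"dz": 0,"roll": -16,"claw": 0.005},{"dx": 0,"dy": 0,"dz": -0.011,"roll": -16,"claw": 0.005},{"dx": 0,"dy": 0,"dz": -0.026,"roll": -16,"claw": 0.005},{"dx": 0,"dy": 0,"dz": -0.045,"roll": -16,"claw": 0.005},{"dx": 0,"dy": 0,"dz": -0.045,"roll": -16,"claw": 0.005}]}}

```text
time: 36.55
tool_pos: [0.5528, 0.2851, 0.22]
tcp_rot: [-179.9, -0.2, 12.5]
contact_force: [-0.2, -0.8, -1.4]
width: 0.0149
```

```bash
python3 - <<'E'
from h import *; from cell import robot
from scipy.optimize import least_squares
look("25",())
c=load("side25")
i=c["pixels"][205:250,245:300,::-1]
cv2.imwrite("pics/z25.png",cv2.resize(np.clip((i/255.)**.8*270,0,255).astype(np.uint8),None,fx=13,fy=13,interpolation=cv2.INTER_CUBIC))
s=load("side0");r=.034;KS=lambda u,v:n(268,154,15,u,v)
O=[([r,-r,.03],KS(62,350)),([-r,-r,.03],KS(380,365)),([-r,r,.03],KS(357,523)),([r,r,.03],KS(33,507))]
f=lambda p:np.concatenate([proj(s,tr(np.array([P]),*p))[0]+[.2,-.5]-uv for P,uv in O])
R=least_squares(f,[.556,.053,.08]);print("stand side",R.x,np.round(f(R.x),2))
st=robot.state(); st["tcp_rot"][2]%=360
print(st["tool_pos"],st["tcp_rot"],delta(st,[.557,.0545,.200],5))
E
```

```text
{'time': 36.55, 'q': [-34.2646, 33.4064, 3.9668, 96.8174, -2.8688, 49.6187, -106.6514], 'tool_pos': [0.5528, 0.2851, 0.22], 'tcp_rot': [-179.9168, -0.242, 12.4502], 'contact_force': [-0.2188, -0.7704, -1.4091], 'torque': [0.0287, 0.0493, 0.0581], 'width': 0.0149}
scale 6.666666666666666
stand side [0.55735477 0.05885892 0.09039061] [-0.15 -0.5   0.1  -0.28  0.4   0.47 -0.36  0.2 ]
[0.55211393 0.28475813 0.2186989 ] [-1.79954219e+02 -1.23312001e-01  1.24610306e+01] (array([-0.0449,  0.2259,  0.0187]), np.float64(7.46))
```

View pics/z25.png

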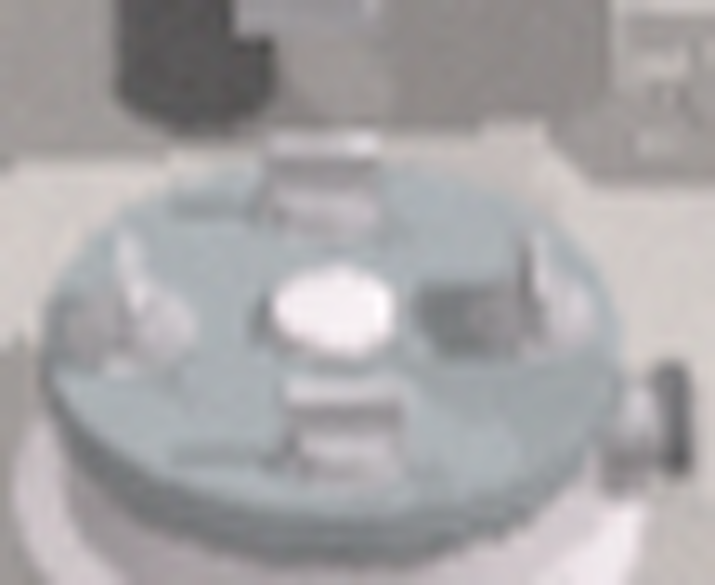

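Emit:
{"name": "drive_tool", "arguments": {"plan": [{"dx": -0.004,"dy": 0.02,"dz": 0,"roll": 0,"claw": 0.005},{"dx": -0.012,"dy": 0.06,"dz": 0,"roll": 2,"claw": 0.005},{"dx": -0.02,"dy": 0.1,"dz": 0,"roll": 4,"claw": 0.005},{"dx": -0.028,"dy": 0.14,"dz": 0,"roll": 6,"claw": 0.005},{"dx": -0.036,"dy": 0.18,"dz": 0,"roll": 7.5,"claw": 0.005},{"dx": -0.042,"dy": 0.21,"dz": 0.005,"roll": 7.5,"claw": 0.005},{"dx": -0.0444,"dy": 0.226,"dz": 0.02,"roll": 7.5,"claw": 0.005},{"dx": -0.0444,"dy": 0.226,"dz": 0.035,"roll": 7.5,"claw": 0.005},{"dx": -0.0444,"dy": 0.226,"dz": 0.05,"roll": 7.5,"claw": 0.005},{"dx": -0.0444,"dy": 0.226,"dz": 0.05,"roll": 7.5,"claw": 0.005},{"dx": -0.0444,"dy": 0.226,"dz": 0.05,"roll": 7.5,"claw": 0.005}]}}

```text
time: 37.98
tool_pos: [0.5573, 0.055, 0.1674]
tcp_rot: [-180.0, -0.0, 5.1]
contact_force: [0.2, -0.4, 0.3]
width: 0.0149
```

```bash
python3 - <<'E'
from h import *; from cell import robot
look("26",stand(.5575,.0545,.085),(255,140,315,205))
t=robot.capture("top");pickle.dump(t,open("pics/top26.pkl","wb"));overlay(t,[],(262,170,342,240),"pics/t26.png",10)
E
```

```text
{'time': 37.975, 'q': [-15.02, 32.8222, 6.2868, 107.7717, -5.3589, 39.6761, -90.5307], 'tool_pos': [0.5573, 0.055, 0.1674], 'tcp_rot': [-179.9836, -0.0091, 5.0711], 'contact_force': [0.2144, -0.3675, 0.3133], 'torque': [0.0185, -0.0175, -0.0208], 'width': 0.0149}
scale 6.666666666666666
```

View pics/l26.png

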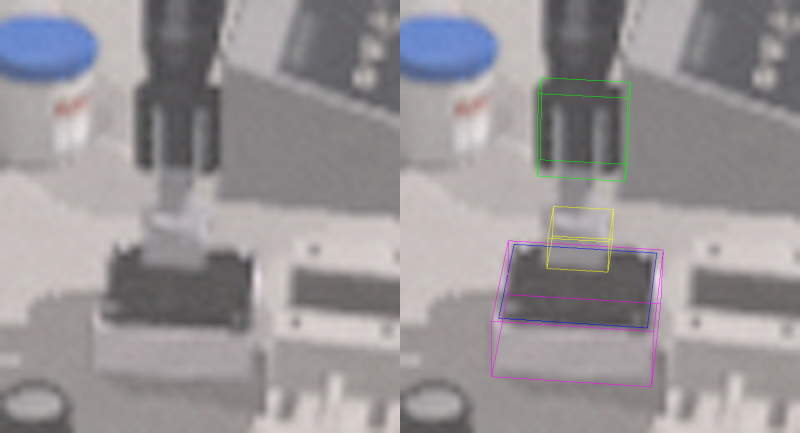

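View pics/t26.png

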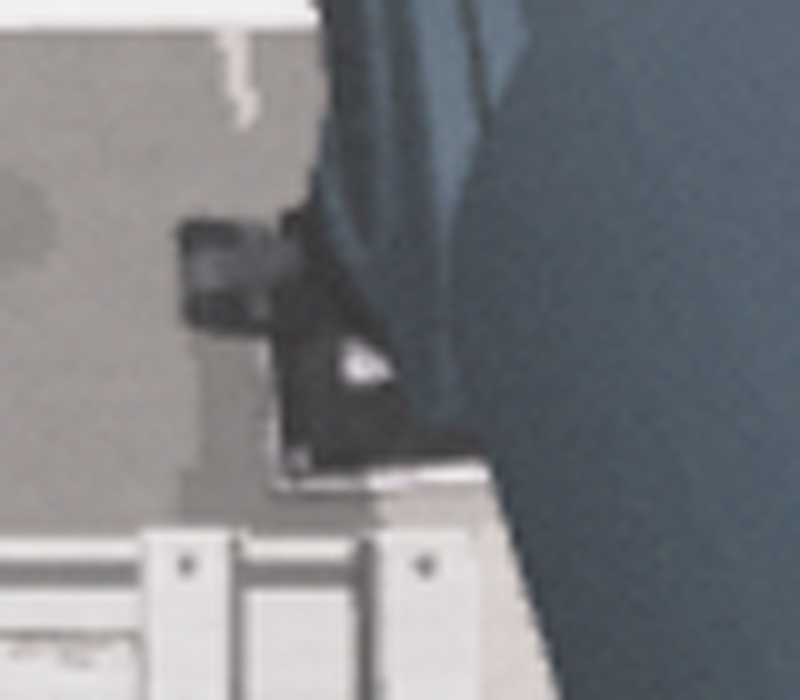

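```bash
python3 - <<'E'
from h import *
t=load("top26"); i=t["pixels"][198:222,284:316,::-1]
cv2.imwrite("pics/z26.png",cv2.resize(np.clip((i/255.)**.6*270,0,255).astype(np.uint8),None,fx=24,fy=24,interpolation=cv2.INTER_CUBIC))
s=load("side26"); i=s["pixels"][165:195,265:300,::-1]
cv2.imwrite("pics/z26s.png",cv2.resize(np.clip((i/255.)**.6*270,0,255).astype(np.uint8),None,fx=20,fy=20,interpolation=cv2.INTER_CUBIC))
E
```

```text
(no output)
```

View pics/z26.png

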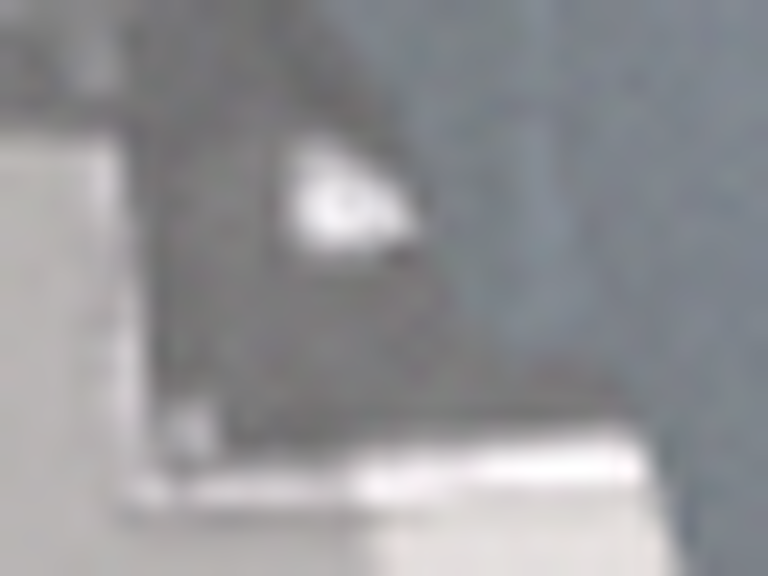

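View pics/z26s.png

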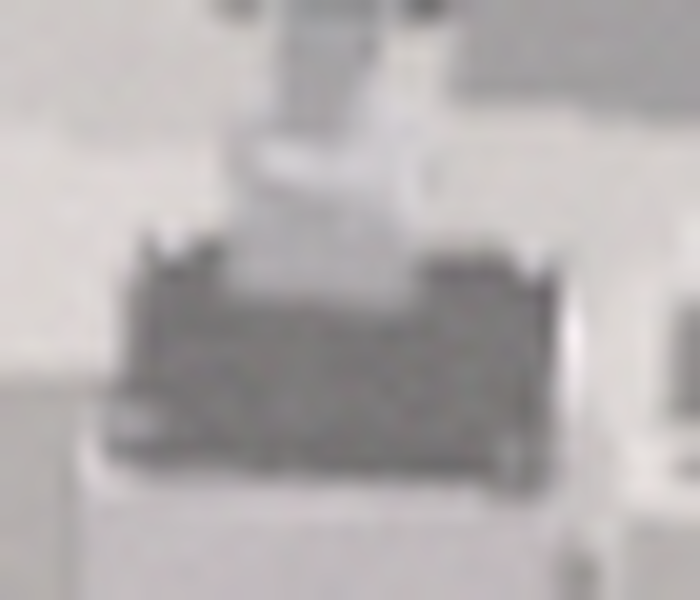

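```bash
python3 - <<'E'
from h import *
t,s=load("top26"),load("side26")
F=back(t,n(284,198,24,292,248),.0472)[0]; R=back(t,n(284,198,24,152,466),.03)[0]
c=Rz(np.radians(5))
print("top: key-stand",(c.T@(F-R))[:2]-[.02,.019])
K=lambda u,v:n(265,165,20,u,v)
f=back(s,[K(225,290),K(418,303)],.0472); r=back(s,[K(110,462),K(545,490),K(552,262),K(150,240)],.03)
print("widths",np.linalg.norm(f[1]-f[0]),np.linalg.norm(r[1]-r[0]),np.linalg.norm(r[2]-r[1]))
fc=f.mean(0)+c@[0,-.015,0]; print("side key",fc[:2],"stand",r.mean(0)[:2],"nearedge-based",(r[:2].mean(0)+c@[0,-.034,0])[:2], "diff",(c.T@(fc-r.mean(0)))[:2])
E
```

```text
top: key-stand [ 0.00145756 -0.03583808]
widths 0.029697983695876284 0.06627363294702465 0.0686452298924733
side key [0.5596404  0.05134118] stand [0.55688033 0.05635476] nearedge-based [0.55599536 0.05635232] diff [ 0.0023126  -0.00523505]
```

Emit:
{"name": "drive_tool", "arguments": {"plan": [{"dx": -0.0017,"dy": 0,"dz": 0.006,"roll": 0,"claw": 0.005},{"dx": -0.0017,"dy": 0,"dz": 0.011,"roll": 0,"claw": 0.005},{"dx": -0.0017,"dy": 0,"dz": 0.014,"roll": 0,"claw": 0.005},{"dx": -0.0017,"dy": 0,"dz": 0.016,"roll": 0,"claw": 0.005},{"dx": -0.0017,"dy": 0,"dz": 0.017,"roll": 0,"claw": 0.005},{"dx": -0.0017,"dy": 0,"dz": 0.017,"roll": 0,"claw": 0.005}]}}

```text
time: 38.83
tool_pos: [0.5556, 0.0539, 0.1504]
tcp_rot: [180.0, -0.0, 5.0]
contact_force: [0.6, 0.9, -1.2]
width: 0.0148
```

```bash
python3 - <<'E'
from h import *; from cell import robot
look("27",stand(.5569,.0555,.085),(255,140,315,205))
t=robot.capture("top");pickle.dump(t,open("pics/top27.pkl","wb"))
i=t["pixels"][198:222,284:316,::-1]
a=cv2.resize(np.clip((i/255.)**.6*270,0,255).astype(np.uint8),None,fx=24,fy=24,interpolation=cv2.INTER_CUBIC)
s=load("side27"); i=s["pixels"][165:195,265:300,::-1]
b=cv2.resize(np.clip((i/255.)**.6*270,0,255).astype(np.uint8),None,fx=20,fy=20,interpolation=cv2.INTER_CUBIC)
cv2.imwrite("pics/z27.png",a);cv2.imwrite("pics/z27s.png",b)
E
```

```text
{'time': 38.825, 'q': [-14.7702, 34.2681, 6.0528, 108.3732, -5.5774, 37.6343, -90.3534], 'tool_pos': [0.5556, 0.0539, 0.1504], 'tcp_rot': [179.9989, -0.0048, 4.9869], 'contact_force': [0.6312, 0.9299, -1.1708], 'torque': [0.0367, 0.0022, -0.0031], 'width': 0.0148}
scale 6.666666666666666
```

View pics/z27.png

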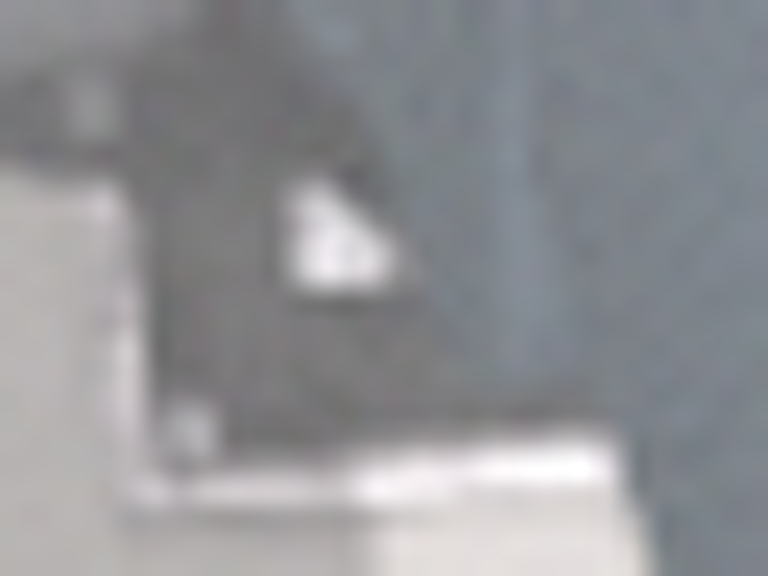

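View pics/z27s.png

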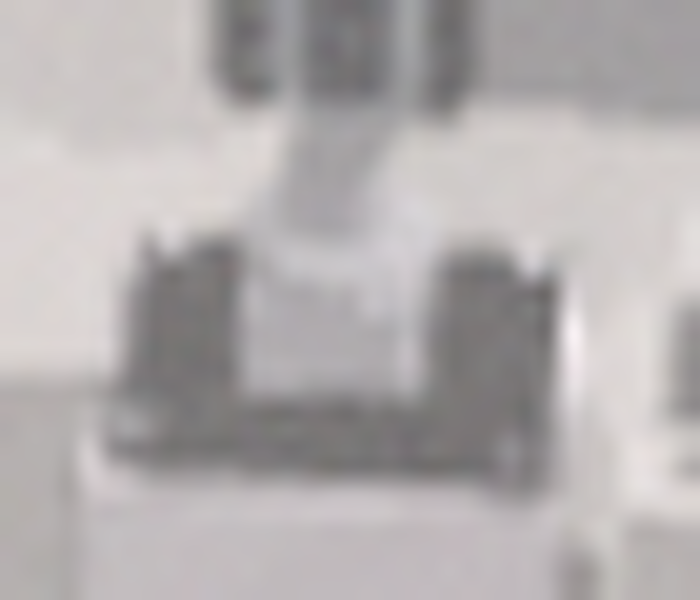

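```bash
python3 - <<'E'
from h import *
t,s=load("top27"),load("side27")
F=back(t,n(284,198,24,292,294),.0302)[0]; R=back(t,n(284,198,24,152,466),.03)[0]
c=Rz(np.radians(5))
print("top: key-stand",(c.T@(F-R))[:2]-[.02,-.019])
K=lambda u,v:n(265,165,20,u,v)
f=back(s,[K(240,393),K(425,402)],.0302); r=back(s,[K(110,462),K(545,490),K(552,262),K(150,240)],.03)
print("width",np.linalg.norm(f[1]-f[0]))
fc=f.mean(0)+c@[0,-.015,0]; print("diff",(c.T@(fc-r.mean(0)))[:2])
E
```

```text
top: key-stand [-0.00181383  0.00106137]
width 0.028530697288438274
diff [ 0.00010904 -0.00366441]
```

Emit:
{"name": "drive_tool", "arguments": {"plan": [{"dx": 0,"dy": 0,"dz": 0.0006,"roll": 0,"claw": 0.005},{"dx": 0,"dy": 0,"dz": 0.0006,"roll": 0,"claw": 0.005}], "squeeze": 20}}

```text
time: 39.17
tool_pos: [0.5557, 0.0539, 0.1503]
tcp_rot: [-180.0, -0.0, 5.0]
contact_force: [-2.2, -0.0, 4.5]
width: 0.0147
```

Emit:
{"name": "drive_tool", "arguments": {"plan": [{"dx": 0,"dy": 0,"dz": 0,"roll": 0,"claw": 0.02},{"dx": 0,"dy": 0,"dz": 0,"roll": 0,"claw": 0.03},{"dx": 0,"dy": 0,"dz": 0,"roll": 0,"claw": 0.05},{"dx": 0,"dy": 0,"dz": 0,"roll": 0,"claw": 0.05},{"dx": 0,"dy": 0,"dz": 0,"roll": 0,"claw": 0.05}]}}

```text
time: 39.8
tool_pos: [0.5555, 0.0539, 0.1497]
tcp_rot: [180.0, 0.0, 5.0]
contact_force: [-0.6, -0.3, -0.5]
width: 0.0498
```

```bash
python3 - <<'E'
from h import *; from cell import robot
look("28",(),(255,140,315,205))
E
```

```text
{'time': 39.8, 'q': [-14.7616, 34.3283, 6.0437, 108.3894, -5.5857, 37.5654, -90.3439], 'tool_pos': [0.5555, 0.0539, 0.1497], 'tcp_rot': [179.9979, 0.0026, 4.9878], 'contact_force': [-0.6313, -0.3182, -0.5006], 'torque': [-0.0188, -0.0062, 0.0347], 'width': 0.0498}
scale 6.666666666666666
```

View pics/l28.png

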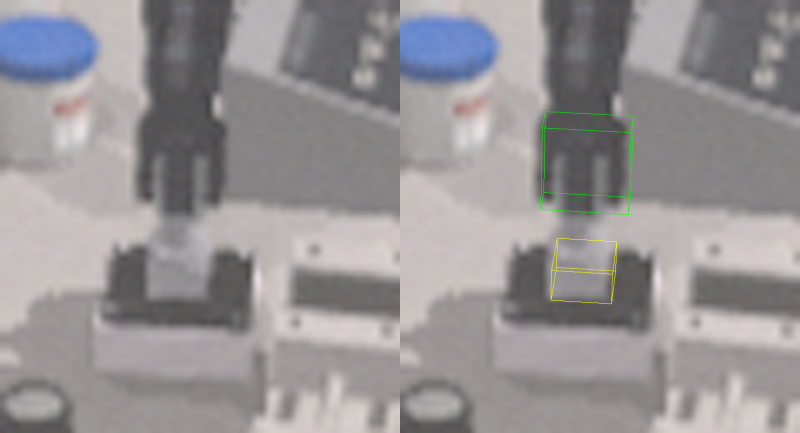

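The key is standing free. Lift straight up, then withdraw toward the start side so the top camera is clear.

Emit:
{"name": "drive_tool", "arguments": {"plan": [{"dx": 0,"dy": 0,"dz": -0.015,"roll": 0,"claw": 0.05},{"dx": 0,"dy": 0,"dz": -0.04,"roll": 0,"claw": 0.05},{"dx": 0,"dy": 0,"dz": -0.075,"roll": 0,"claw": 0.05},{"dx": 0,"dy": 0,"dz": -0.11,"roll": 0,"claw": 0.05},{"dx": 0,"dy": 0,"dz": -0.14,"roll": 0,"claw": 0.05},{"dx": -0.01,"dy": 0.04,"dz": -0.15,"roll": 0,"claw": 0.05},{"dx": -0.03,"dy": 0.08,"dz": -0.15,"roll": 0,"claw": 0.05},{"dx": -0.05,"dy": 0.12,"dz": -0.15,"roll": 0,"claw": 0.05},{"dx": -0.07,"dy": 0.16,"dz": -0.15,"roll": 0,"claw": 0.05},{"dx": -0.09,"dy": 0.2,"dz": -0.15,"roll": 0,"claw": 0.05},{"dx": -0.11,"dy": 0.24,"dz": -0.15,"roll": 0,"claw": 0.05},{"dx": -0.13,"dy": 0.28,"dz": -0.15,"roll": 0,"claw": 0.05},{"dx": -0.15,"dy": 0.32,"dz": -0.15,"roll": 0,"claw": 0.05},{"dx": -0.15,"dy": 0.32,"dz": -0.15,"roll": 0,"claw": 0.05}]}}

```text
time: 41.6
tool_pos: [0.4319, -0.2816, 0.301]
tcp_rot: [179.9, -0.0, 4.6]
contact_force: [0.5, 0.1, 0.3]
width: 0.0499
```

```bash
python3 - <<'E'
from h import *
t,s=snap("29")
for nm,c in(("t29",t),("s29",s)): cv2.imwrite(f"pics/{nm}.png",cv2.resize(c["pixels"][:,:,::-1],(800,600),interpolation=cv2.INTER_CUBIC))
two(t,s,(172,170,322,240),(230,140,310,250),"pics/f29.png")
i=t["pixels"][185:225,280:325,::-1]; cv2.imwrite("pics/k29.png",cv2.resize(np.clip((i/255.)**.6*270,0,255).astype(np.uint8),None,fx=14,fy=14,interpolation=cv2.INTER_CUBIC))
i=t["pixels"][176:236,172:252,::-1]; cv2.imwrite("pics/h29.png",cv2.resize(i,None,fx=9,fy=9,interpolation=cv2.INTER_CUBIC))
E
```

```text
scale 3.466204506065858 split 521.3171577123051
```

View pics/t29.png

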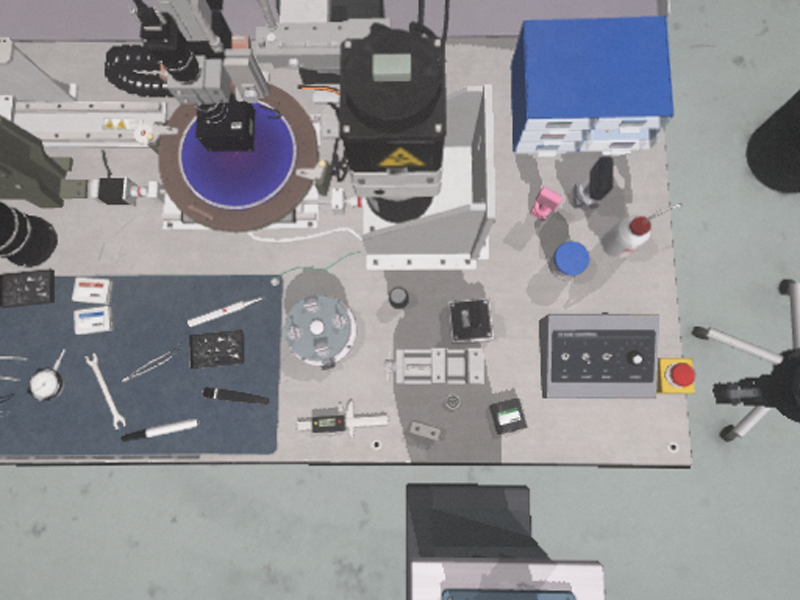

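View pics/k29.png

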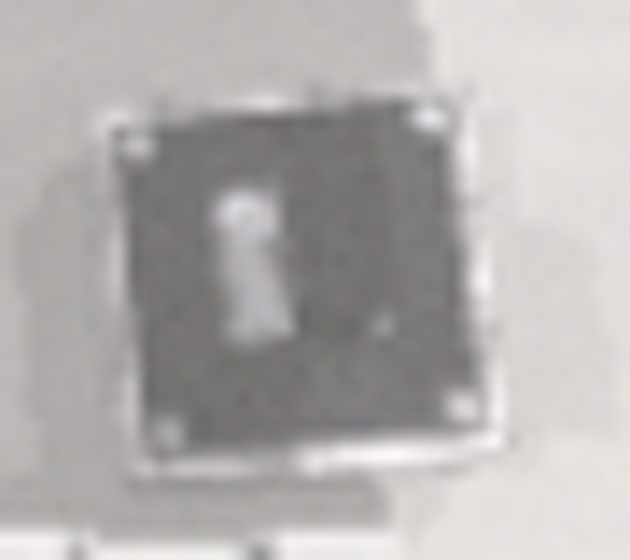

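View pics/h29.png

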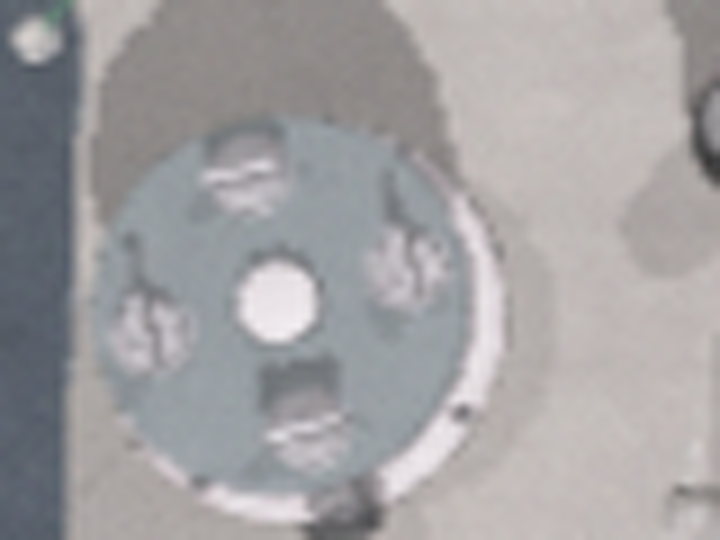

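View pics/s29.png

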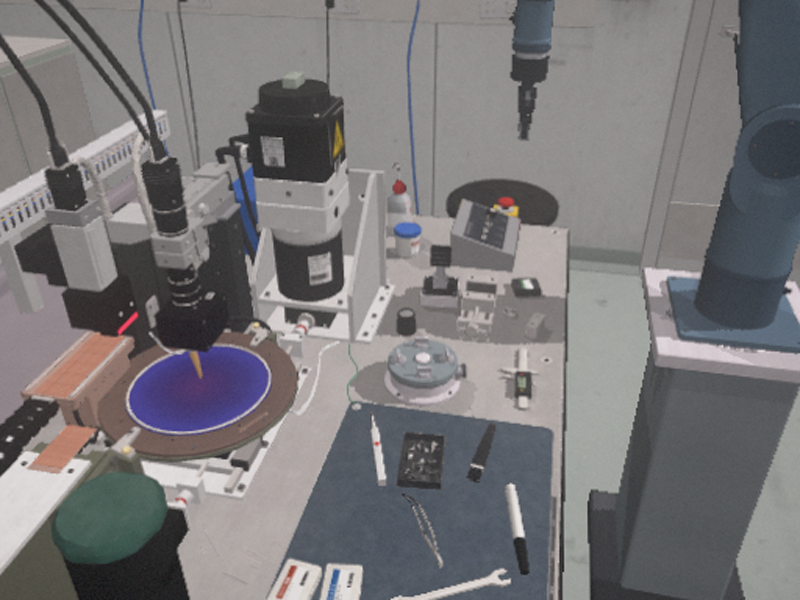

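```bash
python3 -c "
from cell import robot
s=robot.state();print(s['time'],s['qd'].round(2),s['contact_force'].round(2));print(robot.finish_job())"
```

```text
41.7 [-1.53  0.16 -1.36  0.25 -0.12 -0.22  0.09] [ 0.36 -0.16  0.61]
the job is handed in; nothing more can be done
None
```

The cover is bolted down, the key is standing back on its block, and the job was handed in at 41.7 s. No verdict is reported.

**First pass (2, 4, 1, 3):** each screw was turned to about half-way. From the side camera they measured about 40°, 45°, 45° and 47°. Screw 2 came out about 4–5° short. I left it, because reworking it after screw 4 would have broken the order.

**Second pass (3, 1, 2, 4):** each screw was turned until the torque rose to about 0.4–0.46 N·m, against roughly 0.1 N·m of friction, so I take all four as being on their stops. The final pictures show all four blades square to the radius.

**Key:** it stands upright and released on the rubber. The last top view puts it near the centre, within about 2 mm. While I was placing it, the side view read about 4 mm off across the block, towards −y. I trusted the top view there.

**Surroundings:** the final pictures show the other items where they were. The forces I read at the end of each move stayed below about 10 N.

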